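# Check a fired core's spigot with the thermometer, then sleeve it

## Task

The sand core in the cradle is fresh from the press: take the stick thermometer out of its holder and hold it still for two seconds with its lens about 6 cm off the end of the core's slanted spigot, looking squarely at the middle of that end face and never touching the core. Then stand the thermometer back in its holder, lens down and fully home, let go of it, and push the narrow metal sleeve onto the slanted spigot until it sits firmly against the shoulder. Leave everything else on the bench where it is.

Things in the scene. Friction and masses are not known exactly. Their poses are not given: they have to be found in the camera images.
- thermometer: black stick thermometer, 130 long, 180 g. Origin: centre of its lens face; z runs up the stick, so it looks along -z. Nose of diameter 21 (17 at the lens) to z = 48, round collar of diameter 48 from z = 48 to 56, then the grip, 40 along x by 30 along y, z = 56 to 130. Starts lens down in the holder, collar on the holder's top, grip top 137 above the bench, yawed up to 35 degrees from the holder
- aim_point (a point): the point 60 in front of the lens, on the line the thermometer looks along (thermometer frame [0, 0, -60])
- holder: grey plastic block fixed to the bench, 80 x 70 and 55 high, with one upright through hole of diameter 28 in its middle (mouth bevelled 3). Origin: centre of its underside, under the hole; z up. With the thermometer home its lens is 7 above the bench
- core: brown sand core (bulbous, with stub branches) clamped on a dark steel cradle plate 160 x 140 x 12, fixed to the bench. Origin: on the bench under the core, the plate's middle being at x = 10; z up. The bulb is 100 high; a level stub points to +x, a shorter one to -y, and the slanted spigot rises towards -x (roughly to the robot)
- spigot: the core's slanted spigot, 30 degrees from upright, part of the core: a solid round stub of diameter 31, 50 long, the last 10 tapering to a flat end of diameter 25. Origin: centre of the spigot's foot, on the shoulder (a flange of diameter 58, 10 thick, below it), 115 above the bench; z points out along the spigot's axis, y is level
- spigot_end (a point): centre of the spigot's flat end face, 50 from the shoulder along the spigot's z, 158 above the bench; its axes are those of the spigot
- sleeve: plain metal sleeve (tube), outer diameter 44, bore 34, 60 long, 120 g, open at both ends, standing upright on the bench. Origin: centre of its lower end, z along its axis. The taller and narrower of the two metal rings
- sleeve_center (a point): middle of the sleeve, on its axis, 30 from either end
- collar: bystander: low wide metal ring, outer diameter 68, bore 52, 22 high; origin under its centre. Not the sleeve
- pan: bystander: shallow steel bowl, diameter 160, 50 high; origin under its centre
- tin: bystander: open steel tin, diameter 70, 100 high; origin under its centre
- jar: bystander: closed blue jar, diameter 68, 90 high; origin under its centre
- brush: bystander: hand brush lying on the bench; origin under its middle
- offcut: bystander: broken bit of sand core, 54 x 32, 32 high; origin under its centre
- block: bystander: small sand core, 50 x 35, 38 high; origin under its centre
Not all that is in view belongs to the job. Leave any purple or yellow look-alike of the sleeve alone.

How it is judged:
By the outcome, as a careful person would: the job done as asked, in the order asked, and still so for the second after the job is handed in, with the robot touching nothing.
It also fails if it takes over 69 s, if anything falls off the work surface, if the arm or the gripper's body presses on something with over 40 N, if the wrist force passes 120 N, or if a joint passes its speed limit or range.

## Robot

A 6-joint arm with a two-finger parallel gripper is mounted at the origin on the work surface. World frame = base frame: x ahead of the robot, y to its left, z up, the work surface at z = 0. Lengths are in m, angles in rad, forces in N, time in s.
With the tool pointing down it reaches from about 0.3 to 0.875 m from the base axis. Payload 6.4 kg.
Tool frame: the origin (TCP) lies midway between the tips of the shut fingers; the grasp point (between the pads) lies 19 mm behind it; z points along the fingers, y is the line along which they close (so a half turn about z gives the same grasp; the last joint's range is limited). The gripper opens to 85 mm and grips with 20 to 120 N. Pads are 22 mm wide; open, the fingers measure 114 mm over their backs; the gripper's body (76 mm by 85 mm) begins 54 mm behind the grasp point. The pads swing forward as they close: fully open they stand 13 mm farther back than shut.
Start: joints at [1, 0.181, 1.607, -0, 1.354, -0.206], TCP at [0.205, 0.537, 0.231] pointing down, gripper open.
Joint ranges: [-2.99, 2.99], [-0.89, 2.07], [0.3, 2.58], [-1.14, 4.28], [0, 2.63], [-3.12, 3.12]. Speed limits (rad/s): [2.57, 2.57, 3.01, 3.14, 3.14, 3.14].

## Interface

Orientations are given as a unit quaternion [w, x, y, z].
In Python, from bench import * gives the robot as it stands.
- The arm moves only by the tool play_rows, never from a script. Its argument "plan" is a list of rows, each a list of 3 entries, a list of its own where there are three numbers: the finger opening in mm, from 0 to 85.4, then the shift along the tool's x, y, z normalised to -1 to 1, where 1 is 40 cm, then the turn about the tool's z normalised to -1 to 1, where 1 is pi rad. A call has 1 to 10 rows; each row is the pose to reach, as a shift and turn from the pose commanded when the call began, along the tool's axes at that moment, turning the shorter way round; what a row does not reach only later rows make up. A row lasts 1/10 s, in which the tool goes at most 50 mm and 8.59 degrees, less where a joint would pass 70% of its speed; a pose out of reach is approached as far as the arm can. A call with a number of a shift or a turn outside -1 to 1 is refused whole. A call with a gripper value outside its range is refused whole. The fingers move at their own pace and stop on an object; the grip force is fixed at half the most. Time passes only in rows, so rows that repeat a pose let the fingers close. It gives the time, the measured TCP pose, the force, the opening and the grip force at its end, in the units of the state.
- get_obs(): the state, without advancing time (a new reading comes with each control period).
- camera(name): name is "scene" or "top" or "wrist"; returns a dict with "image" (400x640x3 uint8, red, green, blue), "range_z" (400x640 float32, m along the optical axis (not along the pixel's ray), 0 where there is no reading), "intrinsics" (3x3 intrinsics, pixels), "rvec" (rotation vector, rad) and "tvec" (3), from world to camera coordinates, as OpenCV has them; the wrist camera has in their place "T_tool_cam" (4x4, takes a point from camera to tool coordinates, whose origin is the TCP and whose axes are the flange's). Camera axes: x right, y down, z forward; pixel columns grow to the right and rows downward; lengths in m; the calibration is good to about 2 mm. The wrist camera is an equidistant fisheye: a pixel r from the principal point sees the ray r / f radians off the axis. A picture is of the moment at which its call begins: read the wrist's pose just before it.
- hand_in(): hands the job in; it is judged then, once.
Trained networks look in a picture, given as the dict that the camera call returned (one of the last four; its "shot" number tells which), for a name from the list of things; names that differ only in an ending like _2 or _b are one class to them, and where a whole thing is asked for, a point or a joint stands for the part that bears it (a point fixed in the world has none). Each returns a list of dicts, best first, with "conf" (0 to 1); they miss things now and then, are a little off and sometimes report something else, mostly with a low value. They report only what shows in the picture. A call takes as long as a camera call. They do not tell look-alikes from the thing itself.
- search_frame(picture, label): "rect" ([centre column, centre row, width, height] in pixels, round what is visible of it).
- masks_of(picture, label): "mask" (400x640 bool, what is visible of it) and "rect" ([centre column, centre row, width, height] in pixels, round what is visible of it).
The state is a dict: "time_s": time; "q": joint angles; "dq": joint speeds; "joint_efforts": joint torques, N m; "eef_pos": TCP position; "eef_rot": TCP orientation; "wrist_force": force on the tool from outside, world axes, zero at the start; "torque": the same for the moment, N m; "opening": opening from 0.0 (shut) to 1.0 (fully open); "grasp_force": force on a finger pad.
Only numpy, scipy, OpenCV 4.12 (cv2) and the standard library are available. Lean on these libraries where they do the work, as an engineer would, in place of code of your own. Each camera call takes 0.05 s, during which the arm holds its last target. There are 200 camera calls.

## Working session

There is one attempt and no reset: what is moved stays moved. The work goes in short steps, Python scripts to look and compute and a tool call to move; the robot and the scene stay as the last step left them, time stands still between calls to the robot, and variables do not carry over. Pictures are saved under pics/ and viewed, at most 11 in all, crops included, and the job is handed in when it is done.

Besides the shell and the picture viewer there is one more tool, called after "Request:" as name([rows], argument=value, ...), one row to a line, values as JSON. play_rows: Moves the arm, as the interface text tells. Its arguments: {"type":"object","properties":{"plan":{"type":"array","items":{"type":"array"}}},"required":["plan"]}

Run:
```python
import cv2,numpy as np
t=cv2.imread("pics/top0.png");s=cv2.imread("pics/scene0.png")
a=cv2.resize(t[100:320,120:520],(800,440));
cv2.imwrite("pics/a.png",a)
b=cv2.resize(s[130:330,130:530],(800,400));cv2.imwrite("pics/b.png",b)
```

```text
(no output)
```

View pics/a.png

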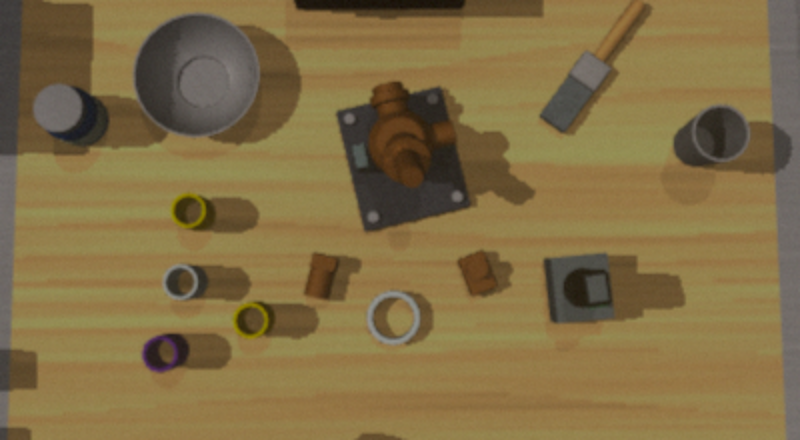

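View pics/b.png

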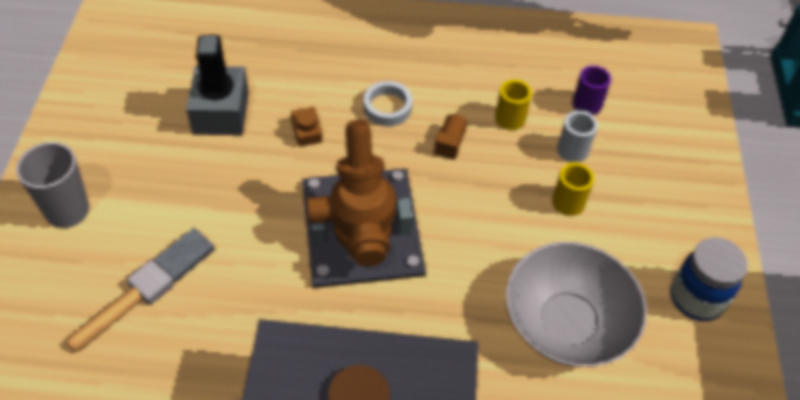

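I see four ring candidates, in top-image pixels: grey (212,241), yellow (215,205), yellow (246,260) and purple (202,276). The grey one is tall, narrow and plain metal, so it is the sleeve, and it stands at about (0.45, 0.26). The wide grey ring at (317,260) is the collar. The core is in the middle, and the thermometer is in its holder at (413,246). The moves give no direct tilt, so I'll check first what the arm does at the edge of its reach.

Request:
play_rows([
  [85,[0,0.5,0],0],
  [85,[0,1,0],0],
  [85,[0,1,0],0],
  [85,[0,1,0],0],
  [85,[0,1,0],0],
  [85,[0,1,0],0],
  [85,[0,1,0],0],
  [85,[0,1,0],0],
  [85,[0,1,0],0],
  [85,[0,1,0],0],
])

```text
time_s: 2.3
eef_pos: [0.3307, 0.8662, 0.2163]
eef_rot: [0.003, 0.181, 0.983, 0.019]
wrist_force: [0.4, -0.8, -0.0]
opening: 0.994
grasp_force: 0.0
```

Run:
```python
from h import *
p,r=pose(); o=get_obs(); print(p,o["q"].round(3),o["time_s"]); print(r.as_matrix().round(3))
```

```text
[0.33074356 0.86619875 0.21632252] [ 1.077  1.079  0.3    0.005  1.726 -0.128] 2.3
[[-0.934  0.356  0.013]
 [ 0.357  0.934  0.035]
 [ 0.     0.038 -0.999]]
```

Request:
play_rows([
  [85,[0,-0.1,0],0],
  [85,[0,-0.25,0],0],
  [85,[0,-0.25,0],0],
  [85,[0,-0.25,0],0],
])

```text
time_s: 2.7
eef_pos: [0.2932, 0.7696, 0.2178]
eef_rot: [0.004, 0.181, 0.983, 0.019]
wrist_force: [-0.5, 0.5, -0.7]
opening: 1.0
grasp_force: 0.0
```

Run:
```python
from h import *
p,r=pose(); o=get_obs(); print(p,o["q"].round(3),o["time_s"]); print(r.as_matrix().round(3))
```

```text
[0.29317689 0.76959189 0.21784907] [ 1.061  0.727  0.88   0.006  1.495 -0.146] 2.7
[[-0.934  0.356  0.014]
 [ 0.356  0.934  0.037]
 [ 0.     0.039 -0.999]]
```

Commands past the reach limit leave a tilt of about 2° that persists, so small pushes at the limit can build up the tilt I need. I'll go to the thermometer now and look with the wrist camera.

Request:
play_rows([
  [85,[-0.06,-0.1,-0.2],0],
  [85,[-0.6,-1,-0.41],0],
  [85,[-0.6,-1,-0.41],0],
  [85,[-0.6,-1,-0.41],0],
  [85,[-0.6,-1,-0.41],0],
  [85,[-0.6,-1,-0.41],0],
  [85,[-0.6,-1,-0.41],0],
  [85,[-0.6,-1,-0.41],0],
  [85,[-0.6,-1,-0.41],0],
  [85,[-0.6,-1,-0.41],0],
])

```text
time_s: 3.7
eef_pos: [0.3749, 0.3142, 0.3666]
eef_rot: [0.008, 0.181, 0.983, 0.023]
wrist_force: [0.7, 0.3, -0.1]
opening: 1.001
grasp_force: 0.0
```

Request:
play_rows([
  [85,[-0.62,-1,0],0],
  [85,[-0.62,-1,0],0],
  [85,[-0.62,-1,0],0],
  [85,[-0.62,-1,0],0],
  [85,[-0.62,-1,0],0],
  [85,[-0.62,-1,0],0],
  [85,[-0.62,-1,0],0],
  [85,[-0.62,-1,0],0],
  [85,[-0.62,-1,0],0],
  [85,[-0.62,-1,0],0],
])

```text
time_s: 4.7
eef_pos: [0.4641, -0.152, 0.3492]
eef_rot: [0.008, 0.183, 0.983, 0.018]
wrist_force: [-0.6, 1.2, 0.4]
opening: 0.994
grasp_force: 0.0
```

Request:
play_rows([
  [85,[0,-0.15,0],0],
  [85,[0,-0.15,0],0],
  [85,[0,-0.15,0],0],
  [85,[0,-0.15,0],0],
])

```text
time_s: 5.1
eef_pos: [0.4419, -0.2027, 0.3448]
eef_rot: [0.006, 0.181, 0.983, 0.019]
wrist_force: [-0.3, -0.4, 0.2]
opening: 0.997
grasp_force: 0.0
```

```bash
cat >> h.py <<'E'
def move(p1,yaw=0):
    "shift from now to world p1 in units, plus rows needed"
    p,r=pose(); s=r.inv().apply(np.array(p1)-p)/.4; print("shift",s.round(4),"rows",np.ceil(np.linalg.norm(s)*8))
E
python3 - <<'E'
from h import *
import pickle
T=pose(); w=camera("wrist"); s=camera("scene"); t=camera("top"); o=get_obs()
pickle.dump((T[0],T[1].as_matrix(),w,s,t),open("shot1.pkl","wb"))
print(T[0],o["q"].round(3),o["time_s"]);print(T[1].as_matrix().round(3)); print(w["intrinsics"],w["T_tool_cam"])
cv2.imwrite("pics/w1.png",w["image"][:,:,::-1])
W,ok=cloud(w,T)
m=ok&(abs(W[...,2]-.137)<.006)&(np.hypot(W[...,0]-.437,W[...,1]+.225)<.06)
pts=W[m][:,:2].astype(np.float32); print(len(pts), W[m].mean(0), cv2.minAreaRect(pts))
m=ok&(abs(W[...,2]-.055)<.006)&(np.hypot(W[...,0]-.437,W[...,1]+.225)<.09)
print(m.sum(), cv2.minAreaRect(W[m][:,:2].astype(np.float32)))
E
```

```text
[ 0.44186604 -0.2027387   0.34484917] [-0.7   -0.098  1.672  0.039  1.579 -1.908] 5.25
[[-0.934  0.357  0.018]
 [ 0.357  0.933  0.036]
 [-0.004  0.04  -0.999]]
[[309.70691629   0.         319.44149672]
 [  0.         309.70691629 199.33844992]
 [  0.           0.           1.        ]] [[ 9.56093175e-05 -9.63904656e-01 -2.66247638e-01  6.75560082e-02]
 [ 9.99999665e-01  3.08707375e-04 -7.58523879e-04 -2.89167245e-04]
 [ 8.13337308e-04 -2.66247476e-01  9.63904362e-01 -1.43795103e-01]
 [ 0.00000000e+00  0.00000000e+00  0.00000000e+00  1.00000000e+00]]
884 [ 0.43401886 -0.22682149  0.13793935] ((0.4347878098487854, -0.22758914530277252), (0.04239971190690994, 0.031059756875038147), 8.488394737243652)
1504 ((0.43551796674728394, -0.2273392379283905), (0.08138623088598251, 0.0714472234249115), 5.004453182220459)
```

View pics/w1.png

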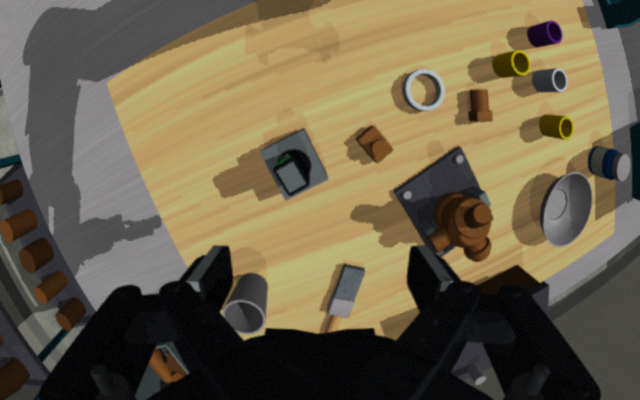

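```bash
cat > sp.py <<'E'
from h import *
from scipy.optimize import least_squares
def fit(pts,x0=(0.61,-0.014,0.0)):
    pts=pts[(pts[:,2]>.122)&(pts[:,2]<.165)&(np.hypot(pts[:,0]-.585,pts[:,1]+.013)<.06)]
    def ax(q): return np.array([-.5*np.cos(q[2]),-.5*np.sin(q[2]),.8660254])
    def res(q):
        a=ax(q); v=pts-[q[0],q[1],.115]; s=v@a; r=np.linalg.norm(v-np.outer(s,a),axis=1)
        rad=np.where(s>40,15.5-(s*1e3-40)*.3,15.5)/1e3 if 0 else np.interp(s,[.04,.05],[.0155,.0125])
        return np.minimum(abs(r-rad),np.hypot(np.maximum(r-.0125,0),s-.05))*1e3
    f=least_squares(res,x0,loss="soft_l1",diff_step=1e-4); q=f.x
    return q,np.array([q[0],q[1],.115])+.05*ax(q),ax(q),len(pts),np.median(abs(f.fun))
E
python3 - <<'E'
from sp import *
import pickle
p,M,w,s,t=pickle.load(open("shot1.pkl","rb"))
C=[]
for n,(W,ok) in dict(w=cloud(w,(p,R.from_matrix(M))),s=cloud(s),t=cloud(t)).items():
    C.append(W[ok]); print(n,*fit(W[ok]))
    if n!='w':
        k=ok&(W[...,2]<.016)&(W[...,2]>.009)&(abs(W[...,0]-.6)<.13)&(abs(W[...,1])<.11); print(k.sum(),cv2.minAreaRect(W[k][:,:2].astype(np.float32)))
print(fit(np.vstack(C)))
E
```

```text
w [ 0.58670424 -0.01421268  0.17446153] [ 0.56208373 -0.01855213  0.15830127] [-0.49241007 -0.08678893  0.8660254 ] 722 1.621596504543351
s [ 0.60880177 -0.00753336  0.31602494] [ 0.58503982 -0.01530313  0.15830127] [-0.47523917 -0.15539541  0.8660254 ] 360 4.784158274149719
1218 ((0.5653820037841797, 0.01501215249300003), (0.2274450808763504, 0.20617030560970306), 12.563698768615723)
t [ 0.58718196 -0.0147829   0.19919254] [ 0.56267629 -0.01972985  0.15830127] [-0.49011334 -0.09893895  0.8660254 ] 303 2.449071434411941
1563 ((0.5705615282058716, -0.01735009253025055), (0.22298866510391235, 0.13949370384216309), 13.41801643371582)
(array([ 0.58624914, -0.01434066,  0.17741061]), array([ 0.56164154, -0.0187527 ,  0.15830127]), array([-0.49215199, -0.08824071,  0.8660254 ]), 1385, np.float64(1.6257473752730127))
```

Request:
play_rows([
  [85,[-0.005,-0.073,0.1],-0.04],
  [85,[-0.005,-0.073,0.235],-0.085],
  [85,[-0.005,-0.073,0.235],-0.13],
  [85,[-0.005,-0.073,0.235],-0.163],
  [85,[-0.005,-0.073,0.235],-0.163],
  [85,[-0.005,-0.073,0.235],-0.163],
])

```text
time_s: 5.85
eef_pos: [0.4344, -0.2266, 0.248]
eef_rot: [0.009, -0.073, 0.997, 0.018]
wrist_force: [0.4, -0.8, -0.3]
opening: 0.99
grasp_force: 0.0
```

Run:
```python
from h import *
T=pose(); w=camera("wrist"); o=get_obs()
print(T[0],o["q"].round(3),o["time_s"]);print(T[1].as_matrix().round(3))
W,ok=cloud(w,T)
for z,R0 in((.137,.04),(.055,.09)):
    m=ok&(abs(W[...,2]-z)<.006)&(np.hypot(W[...,0]-.437,W[...,1]+.225)<R0)
    print(m.sum(), W[m][:,2].mean(), cv2.minAreaRect(W[m][:,:2].astype(np.float32)))
move([.435,-.2275,.092])
```

```text
[ 0.43436697 -0.22659999  0.24797397] [-0.749 -0.025  1.793  0.038  1.388 -2.473] 5.9
[[-0.989 -0.146  0.015]
 [-0.145  0.989  0.037]
 [-0.021  0.035 -0.999]]
1594 0.13796689844861162 ((0.4346131682395935, -0.22741436958312988), (0.040570393204689026, 0.029752828180789948), 7.388457775115967)
2468 0.056128638641099064 ((0.4358672797679901, -0.22730781137943268), (0.08043303340673447, 0.07120350003242493), 5.382445812225342)
shift [ 0.0066 -0.0155  0.3898] rows 4.0
```

Request:
play_rows([
  [85,[0.003,-0.006,0.12],0],
  [85,[0.0066,-0.015,0.25],0],
  [85,[0.0066,-0.015,0.34],0],
  [85,[0.0066,-0.015,0.39],0],
  [85,[0.0066,-0.015,0.39],0],
  [0,[0.0066,-0.015,0.39],0],
  [0,[0.0066,-0.015,0.39],0],
  [0,[0.0066,-0.015,0.39],0],
  [0,[0.0066,-0.015,0.39],0],
  [0,[0.0066,-0.015,0.39],0],
])

```text
time_s: 6.9
eef_pos: [0.4351, -0.2282, 0.0928]
eef_rot: [0.01, -0.074, 0.997, 0.017]
wrist_force: [-1.0, 0.7, 5.7]
opening: 0.343
grasp_force: 58.7
```

Request:
play_rows([
  [0,[0,0,0],0],
  [0,[0,0,0],0],
  [0,[0,0,0],0],
  [0,[0,0,0],0],
])

```text
time_s: 7.3
eef_pos: [0.4351, -0.2282, 0.0928]
eef_rot: [0.009, -0.074, 0.997, 0.018]
wrist_force: [-0.4, -0.0, 5.5]
opening: 0.346
grasp_force: 58.7
```

Run:
```python
from h import *
T=pose();o=get_obs(); print(T[0],T[1].as_matrix().round(4),o["opening"],o["grasp_force"],o["wrist_force"],o["time_s"])
np.save("grasp.npy",np.r_[T[0],T[1].as_quat()])
```

```text
[ 0.4350706  -0.22821004  0.09276618] [[-0.989  -0.147   0.0163]
 [-0.1463  0.9886  0.0363]
 [-0.0214  0.0335 -0.9992]] 0.34642312223997035 58.66746783256531 [-0.44037159 -0.00788733  5.52540799] 7.3
```

Request:
play_rows([
  [0,[0,0,-0.05],0],
  [0,[0,0,-0.15],0],
  [0,[0,0,-0.27],0],
  [0,[0,0,-0.39],0],
  [0,[0,0,-0.51],0],
  [0,[0,0,-0.63],0],
  [0,[0,0,-0.75],0],
  [0,[0,0,-0.75],0],
])

```text
time_s: 8.1
eef_pos: [0.4316, -0.2407, 0.3994]
eef_rot: [0.013, -0.074, 0.997, 0.013]
wrist_force: [1.0, -0.8, -1.6]
opening: 0.347
grasp_force: 61.0
```

Run:
```python
from h import *
import pickle
p,M,w,s,t=pickle.load(open("shot1.pkl","rb"))
for q in(s,t):
    W,ok=cloud(q); k=ok&(W[...,0]>.74)&(W[...,0]<1.3)&(abs(W[...,1])<.4)
    for x in np.arange(.75,1.3,.06):
        j=k&(abs(W[...,0]-x)<.03); print(round(x,2), j.sum(), W[j][:,2].max().round(3) if j.any() else 0, end=" | ")
    print()
T=pose();o=get_obs(); print(T[0],o["q"].round(3),o["opening"],o["grasp_force"],o["wrist_force"],o["time_s"])
move([.74,.133,.42])
```

```text
0.75 3981 0.054 | 0.81 8627 0.12 | 0.87 10103 0.15 | 0.93 12853 0.153 | 0.99 2469 0.004 | 1.05 0 0 | 1.11 0 0 | 1.17 0 0 | 1.23 0 0 | 1.29 0 0 | 
0.75 4567 0.056 | 0.81 8008 0.125 | 0.87 6926 0.154 | 0.93 5997 0.155 | 0.99 916 0.005 | 1.05 0 0 | 1.11 0 0 | 1.17 0 0 | 1.23 0 0 | 1.29 0 0 | 
[ 0.43162275 -0.24072909  0.39938937] [-0.774 -0.098  1.565  0.037  1.677 -2.488] 0.34677801726981416 60.98776459693909 [ 1.00329008 -0.75908402 -1.55055305] 8.1
shift [-0.9005  0.8118 -0.0063] rows 10.0
```

Request:
play_rows([
  [0,[-0.05,0.05,-0.02],0],
  [0,[-0.9,0.81,-0.01],0],
  [0,[-0.9,0.81,-0.01],0],
  [0,[-0.9,0.81,-0.01],0],
  [0,[-0.9,0.81,-0.01],0],
  [0,[-0.9,0.81,-0.01],0],
  [0,[-0.9,0.81,-0.01],0],
  [0,[-0.9,0.81,-0.01],0],
  [0,[-0.9,0.81,-0.01],0],
  [0,[-0.9,0.81,-0.01],0],
])

```text
time_s: 9.1
eef_pos: [0.7351, 0.131, 0.4126]
eef_rot: [0.008, -0.074, 0.997, 0.018]
wrist_force: [1.3, -1.5, -1.1]
opening: 0.342
grasp_force: 60.8
```

Request:
play_rows([
  [0,[-0.9,0,0],0],
  [0,[-0.9,0,0],0],
  [0,[-0.9,0,0],0],
  [0,[-0.9,0,0],0],
  [0,[-0.9,0,0],0],
  [0,[-0.9,0,0],0],
])

```text
time_s: 9.7
eef_pos: [0.8712, 0.1483, 0.3672]
eef_rot: [0.028, -0.073, 0.997, 0.02]
wrist_force: [0.1, -0.0, -1.1]
opening: 0.346
grasp_force: 60.9
```

Request:
play_rows([
  [0,[-0.5,0,0],0],
])

```text
time_s: 9.8
eef_pos: [0.8861, 0.1502, 0.3587]
eef_rot: [0.045, -0.073, 0.996, 0.022]
wrist_force: [-0.1, -0.9, -1.7]
opening: 0.346
grasp_force: 60.9
```

Request:
play_rows([
  [0,[-0.5,0,0],0],
])

```text
time_s: 9.9
eef_pos: [0.9008, 0.1519, 0.3488]
eef_rot: [0.061, -0.073, 0.995, 0.023]
wrist_force: [-0.2, 0.6, -1.4]
opening: 0.348
grasp_force: 60.9
```

Request:
play_rows([
  [0,[-0.5,0,0],0],
])

```text
time_s: 10.0
eef_pos: [0.9145, 0.1535, 0.3408]
eef_rot: [0.076, -0.072, 0.994, 0.025]
wrist_force: [0.3, -0.1, -2.1]
opening: 0.344
grasp_force: 60.9
```

```bash
cat >> h.py <<'E'
def show():
    T=pose();o=get_obs(); z=T[1].as_matrix()[:,2]; x=T[1].as_matrix()[:,0]
    print("p",T[0].round(4),"q",o["q"].round(3),"t",round(o["time_s"],2),"tilt",np.degrees(np.arccos(-z[2])).round(2),"az",np.degrees(np.arctan2(z[1],z[0])).round(1),"z",z.round(4),"x",x.round(3),"grip",round(o["opening"],3),round(o["grasp_force"],1),"F",np.round(o["wrist_force"],1))
E
python3 -c "
from h import *
show()"
```

```text
p [0.9145 0.1535 0.3408] q [ 0.019  0.944  0.298  0.058  1.749 -1.682] t 10.0 tilt 9.21 az 22.0 z [ 0.1485  0.0599 -0.9871] x [-0.978 -0.14  -0.156] grip 0.344 60.9 F [ 0.3 -0.1 -2.1]
```

Request:
play_rows([
  [0,[0.02,-0.1,-0.12],0],
  [0,[0.02,-0.2,-0.2],0],
  [0,[0.02,-0.2,-0.2],0],
])

```text
time_s: 10.3
eef_pos: [0.8952, 0.0627, 0.4149]
eef_rot: [0.082, -0.07, 0.994, 0.023]
wrist_force: [-0.0, -0.4, -0.6]
opening: 0.343
grasp_force: 61.0
```

Request:
play_rows([
  [0,[-0.5,0,0],0],
])

```text
time_s: 10.4
eef_pos: [0.9098, 0.0683, 0.4073]
eef_rot: [0.099, -0.069, 0.992, 0.024]
wrist_force: [-0.0, -0.6, -1.7]
opening: 0.342
grasp_force: 61.0
```

Request:
play_rows([
  [0,[-0.5,0,0],0],
])

```text
time_s: 10.5
eef_pos: [0.9241, 0.0761, 0.397]
eef_rot: [0.113, -0.07, 0.991, 0.025]
wrist_force: [-0.2, 0.1, -2.5]
opening: 0.345
grasp_force: 60.9
```

Request:
play_rows([
  [0,[-0.5,0,0],0],
])

```text
time_s: 10.6
eef_pos: [0.9372, 0.0815, 0.3908]
eef_rot: [0.129, -0.07, 0.989, 0.025]
wrist_force: [1.3, 0.0, -2.2]
opening: 0.344
grasp_force: 60.9
```

Request:
play_rows([
  [0,[-0.5,0,0],0],
])

```text
time_s: 10.7
eef_pos: [0.9496, 0.086, 0.3875]
eef_rot: [0.145, -0.07, 0.987, 0.025]
wrist_force: [0.2, -0.2, -1.3]
opening: 0.344
grasp_force: 60.9
```

Request:
play_rows([
  [0,[-0.5,0,0],0],
])

```text
time_s: 10.8
eef_pos: [0.9613, 0.09, 0.3862]
eef_rot: [0.161, -0.07, 0.984, 0.026]
wrist_force: [-0.7, -0.0, -0.9]
opening: 0.344
grasp_force: 60.9
```

Request:
play_rows([
  [0,[-0.5,0,0],0],
])

```text
time_s: 10.9
eef_pos: [0.9723, 0.0935, 0.3867]
eef_rot: [0.177, -0.069, 0.981, 0.026]
wrist_force: [0.9, -0.4, -1.6]
opening: 0.34
grasp_force: 60.9
```

Request:
play_rows([
  [0,[-0.5,0,0],0],
])

```text
time_s: 11.0
eef_pos: [0.9827, 0.0969, 0.3888]
eef_rot: [0.194, -0.068, 0.978, 0.026]
wrist_force: [-0.4, 0.4, -1.1]
opening: 0.346
grasp_force: 60.9
```

```bash
python3 -c "
from h import *
show()"
```

```text
p [0.9827 0.0969 0.3888] q [-0.053  0.912  0.298  0.098  1.551 -1.747] t 11.0 tilt 22.53 az 11.8 z [ 0.375   0.0782 -0.9237] x [-0.916 -0.124 -0.382] grip 0.346 60.9 F [-0.4  0.4 -1.1]
```

Request:
play_rows([
  [0,[-0.5,0,0],0],
])

```text
time_s: 11.1
eef_pos: [0.9924, 0.1, 0.3924]
eef_rot: [0.21, -0.068, 0.975, 0.027]
wrist_force: [0.6, 0.3, -1.7]
opening: 0.339
grasp_force: 60.9
```

Request:
play_rows([
  [0,[-0.5,0,0],0],
])

```text
time_s: 11.2
eef_pos: [1.0015, 0.1029, 0.3976]
eef_rot: [0.226, -0.067, 0.971, 0.027]
wrist_force: [0.4, -0.2, -0.8]
opening: 0.344
grasp_force: 60.9
```

Request:
play_rows([
  [0,[-0.5,0,0],0],
])

```text
time_s: 11.3
eef_pos: [1.01, 0.1055, 0.4042]
eef_rot: [0.242, -0.067, 0.968, 0.028]
wrist_force: [-0.2, -1.1, -0.9]
opening: 0.346
grasp_force: 60.9
```

Request:
play_rows([
  [0,[-0.5,0,0],0],
])

```text
time_s: 11.4
eef_pos: [1.0178, 0.1079, 0.4123]
eef_rot: [0.258, -0.066, 0.963, 0.028]
wrist_force: [0.1, -0.5, -1.4]
opening: 0.345
grasp_force: 60.9
```

Request:
play_rows([
  [0,[0.2,0,-0.08],0],
  [0,[0.4,0,-0.08],0],
  [0,[0.5,0,-0.08],0],
  [0,[0.5,0,-0.08],0],
  [0,[0.5,0,-0.08],0],
])

```text
time_s: 11.9
eef_pos: [0.8273, 0.0822, 0.3387]
eef_rot: [0.257, -0.066, 0.964, 0.028]
wrist_force: [0.6, -0.3, -1.8]
opening: 0.344
grasp_force: 61.0
```

```bash
python3 -c "
from h import *
show()
g=np.load('grasp.npy');Rg=R.from_quat(g[3:]); T=pose()
print('look', T[1].apply(Rg.inv().apply([0,0,-1])), (T[1].as_matrix()@[.0214,0,1]))
move([.46,-.037,.336])"
```

```text
p [0.8273 0.0822 0.3387] q [-0.096  0.355  1.263  0.158  1.023 -1.851] t 11.9 tilt 29.98 az 10.2 z [ 0.4919  0.0881 -0.8662] x [-0.859 -0.113 -0.499] grip 0.344 61.0 F [ 0.6 -0.3 -1.8]
look [ 0.47787536  0.05244372 -0.87686076] [ 0.47355743  0.08570918 -0.87684392]
shift [ 0.8257 -0.165  -0.4721] rows 8.0
```

Request:
play_rows([
  [0,[0.08,-0.02,-0.05],0],
  [0,[0.2,-0.04,-0.12],0],
  [0,[0.8,-0.16,-0.46],0],
  [0,[0.8,-0.16,-0.46],0],
  [0,[0.8,-0.16,-0.46],0],
  [0,[0.8,-0.16,-0.46],0],
  [0,[0.8,-0.16,-0.46],0],
  [0,[0.826,-0.165,-0.472],0],
  [0,[0.826,-0.165,-0.472],0],
  [0,[0.826,-0.165,-0.472],0],
])

```text
time_s: 12.9
eef_pos: [0.4626, -0.0382, 0.3383]
eef_rot: [0.259, -0.065, 0.963, 0.026]
wrist_force: [-0.1, -0.8, -1.3]
opening: 0.343
grasp_force: 61.1
```

Request:
play_rows([
  [0,[0,0,0],0],
  [0,[0,0,0],0],
])

```text
time_s: 13.1
eef_pos: [0.4632, -0.0366, 0.3361]
eef_rot: [0.256, -0.067, 0.964, 0.028]
wrist_force: [0.8, -0.2, -1.9]
opening: 0.344
grasp_force: 61.1
```

Run:
```python
from sp import *
import pickle
show(); T=pose(); w=camera("wrist"); s=camera("scene"); t=camera("top")
pickle.dump((T[0],T[1].as_matrix(),w,s,t),open("shot2.pkl","wb"))
cv2.imwrite("pics/w2.png",w["image"][:,:,::-1])
for n,(W,ok) in dict(w=cloud(w,T),t=cloud(t)).items():
    for i in range(1):
        try: print(n,*fit(W[ok]))
        except Exception as e: print(e)
# thermometer points in tool frame
for n,(W,ok) in dict(w=cloud(w,T),t=cloud(t),s=cloud(s)).items():
    L=T[1].inv().apply(W[ok]-T[0]); k=(np.hypot(L[:,0],L[:,1])<.03)&(L[:,2]>.0)&(L[:,2]<.1)
    L=L[k]; print(n,k.sum())
    for z in np.arange(0,.1,.01):
        j=abs(L[:,2]-z-.005)<.005
        if j.sum()>3: print("  z",z.round(3),j.sum(),np.percentile(L[j],3,axis=0).round(4)[:2],np.percentile(L[j],97,axis=0).round(4)[:2])
```

```text
p [ 0.4632 -0.0366  0.3361] q [-0.594 -0.54   2.094  0.38   1.222 -2.367] t 13.1 tilt 29.9 az 10.3 z [ 0.4905  0.0891 -0.8669] x [-0.86  -0.114 -0.498] grip 0.344 61.1 F [ 0.8 -0.2 -1.9]
w [ 0.58517165 -0.01244433  0.27635042] [ 0.56112021 -0.01926549  0.15830127] [-0.48102881 -0.13642318  0.8660254 ] 759 1.2408678090499794
t [ 0.58607749 -0.01406319  0.22450269] [ 0.56170487 -0.01962873  0.15830127] [-0.48745247 -0.11131078  0.8660254 ] 302 1.8976465278368422
w 1670
  z 0.0 290 [ 0.017  -0.0139] [0.0192 0.0133]
  z 0.01 305 [ 0.0176 -0.0136] [0.0194 0.013 ]
  z 0.02 938 [-0.0014 -0.0227] [0.0223 0.0221]
  z 0.03 137 [ 0.009  -0.0194] [0.0234 0.021 ]
t 279
  z 0.0 40 [-0.0203 -0.0135] [-0.0148  0.0141]
  z 0.01 38 [-0.0201 -0.0145] [-0.0077  0.014 ]
  z 0.02 60 [-0.022  -0.0217] [0.0064 0.0212]
  z 0.03 114 [-0.0223 -0.0229] [0.0073 0.0215]
  z 0.06 6 [-0.008  -0.0054] [-0.0069  0.0039]
  z 0.07 18 [-0.0085 -0.0084] [-0.003   0.0078]
s 486
  z 0.0 65 [-0.0227 -0.0154] [-0.0164  0.0121]
  z 0.01 67 [-0.022  -0.0157] [-0.0163  0.0138]
  z 0.02 72 [-0.0218 -0.0168] [0.0063 0.0156]
  z 0.03 98 [-0.0247 -0.0231] [-0.0005  0.022 ]
  z 0.04 39 [-0.0117 -0.0108] [-0.0016  0.0087]
  z 0.05 46 [-0.0107 -0.0113] [0.0014 0.0084]
  z 0.06 40 [-0.0118 -0.0096] [-0.0016  0.0082]
  z 0.07 39 [-0.0103 -0.0098] [-0.0023  0.0078]
  z 0.08 20 [-0.0089 -0.0089] [-0.001   0.0075]
```

View pics/w2.png

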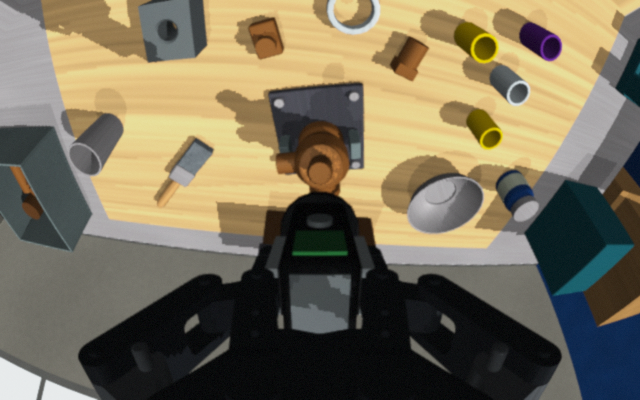

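The wrist picture shows the thermometer held straight in the fingers, with its collar at about (320,215). The core is just beyond it with the spigot end at (320,170), and the grey sleeve stands at (510,85). I'll refine the core's yaw from the plate.

Run:
```python
from sp import *
import pickle
C=[]
for f in("shot1.pkl","shot2.pkl"):
    p,M,w,s,t=pickle.load(open(f,"rb"))
    for n,im,T in(("w",w,(p,R.from_matrix(M))),("t",t,None)):
        W,ok=cloud(im,T); C.append(W[ok]) 
        g=im["image"].astype(int)
        k=ok&(abs(W[...,2]-.012)<.006)&(abs(W[...,0]-.6)<.12)&(abs(W[...,1])<.12)&(g[...,0]-g[...,2]<25)&(g.sum(-1)<330)
        k=cv2.morphologyEx(k.astype(np.uint8),cv2.MORPH_OPEN,np.ones((3,3)))>0
        print(f,n,k.sum(),cv2.minAreaRect(W[k][:,:2].astype(np.float32)),len(C[-1]))
print(fit(np.vstack(C)))
for psi in(.17,.2,.23,.26):
    f=fit  # cost with fixed psi
```

```text
shot1.pkl w 3236 ((0.6003223657608032, -0.010604463517665863), (0.16049650311470032, 0.13916319608688354), 13.734097480773926) 251579
shot1.pkl t 1777 ((0.6020159125328064, -0.009548291563987732), (0.15820808708667755, 0.13773611187934875), 13.441031455993652) 254961
shot2.pkl w 3995 ((0.599676251411438, -0.011048242449760437), (0.1574757844209671, 0.13735081255435944), 12.965092658996582) 253915
shot2.pkl t 1788 ((0.6021105647087097, -0.009607650339603424), (0.15895682573318481, 0.13786537945270538), 13.427021026611328) 255021
(array([ 0.58600486, -0.01372418,  0.20938705]), array([ 0.56155089, -0.01892069,  0.15830127]), array([-0.48907925, -0.10393019,  0.8660254 ]), 2086, np.float64(1.6124187456414036))
```

Request:
play_rows([
  [0,[0.003,0,0.05],0],
  [0,[0.006,0,0.1],0],
  [0,[0.0075,0,0.144],0],
  [0,[0.0075,0,0.144],0],
  [0,[0.0075,0,0.144],0],
  [0,[0.0075,0,0.144],0],
])

```text
time_s: 13.85
eef_pos: [0.4885, -0.0324, 0.2853]
eef_rot: [0.257, -0.066, 0.964, 0.028]
wrist_force: [0.4, -0.9, -1.5]
opening: 0.344
grasp_force: 60.9
```

Run:
```python
from sp import *
import pickle
show(); T=pose(); s=camera("scene"); w=camera("wrist"); 
lens=T[0]+T[1].apply([-.001,0,.0858]); aim=lens+.06*T[1].as_matrix()[:,2]; print(lens,aim,aim-[.5615,-.019,.1583])
cv2.imwrite("pics/s3.png",cv2.resize(s["image"][140:270,220:420,::-1],(800,520),interpolation=cv2.INTER_CUBIC))
W,ok=cloud(w,T); print(fit(W[ok]))
```

```text
p [ 0.4885 -0.0324  0.2853] q [-0.537 -0.432  2.129  0.383  1.066 -2.367] t 13.85 tilt 29.94 az 10.2 z [ 0.4913  0.088  -0.8665] x [-0.859 -0.113 -0.499] grip 0.344 60.9 F [ 0.4 -0.9 -1.5]
[ 0.53149435 -0.02473273  0.21147036] [ 0.56097066 -0.0194525   0.15947742] [-0.00052934 -0.0004525   0.00117742]
(array([ 0.58422561, -0.01132032,  0.33212658]), array([ 0.56059184, -0.01947168,  0.15830127]), array([-0.47267555, -0.16302706,  0.8660254 ]), 775, np.float64(0.6709145881206996))
```

View pics/s3.png

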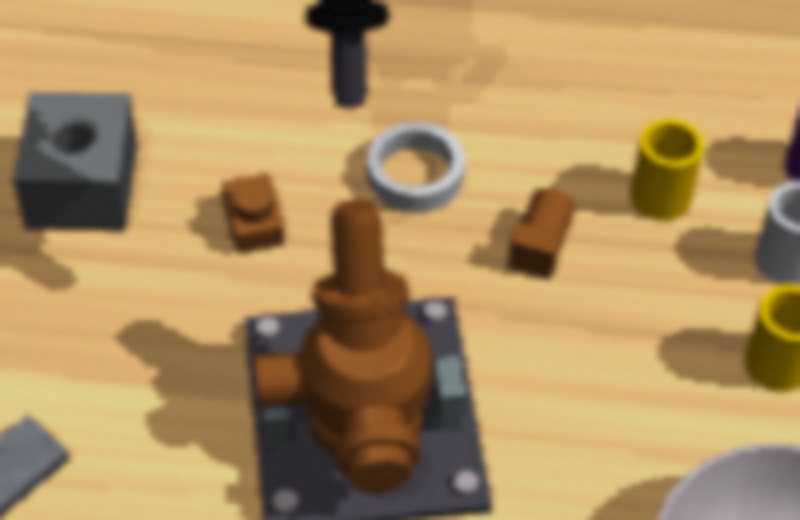

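The lens at crop (348,100) sits straight above the spigot end at (357,205), and the computed aim point is within 2 mm of the end centre. I'll hold it there.

Request:
play_rows([
  [0,[0,0,0],0],
  [0,[0,0,0],0],
  [0,[0,0,0],0],
  [0,[0,0,0],0],
  [0,[0,0,0],0],
  [0,[0,0,0],0],
  [0,[0,0,0],0],
  [0,[0,0,0],0],
  [0,[0,0,0],0],
  [0,[0,0,0],0],
])

```text
time_s: 14.95
eef_pos: [0.4881, -0.0323, 0.2844]
eef_rot: [0.256, -0.066, 0.964, 0.028]
wrist_force: [0.3, 0.3, -2.6]
opening: 0.345
grasp_force: 60.9
```

Request:
play_rows([
  [0,[0,0,0],0],
  [0,[0,0,0],0],
  [0,[0,0,0],0],
  [0,[0,0,0],0],
  [0,[0,0,0],0],
  [0,[0,0,0],0],
  [0,[0,0,0],0],
  [0,[0,0,0],0],
  [0,[0,0,0],0],
  [0,[0,0,0],0],
])

```text
time_s: 15.95
eef_pos: [0.4881, -0.0323, 0.2844]
eef_rot: [0.256, -0.066, 0.964, 0.028]
wrist_force: [-0.5, -0.4, -2.0]
opening: 0.347
grasp_force: 60.9
```

Request:
play_rows([
  [0,[0,0,0],0],
  [0,[0,0,0],0],
  [0,[0,0,0],0],
  [0,[0,0,0],0],
  [0,[0,0,0],0],
  [0,[0,0,0],0],
  [0,[0,0,0],0],
  [0,[0,0,0],0],
])

```text
time_s: 16.75
eef_pos: [0.4881, -0.0323, 0.2844]
eef_rot: [0.256, -0.066, 0.964, 0.028]
wrist_force: [0.5, 0.5, -1.1]
opening: 0.346
grasp_force: 60.9
```

Run:
```python
from h import *
show(); move([.42,.02,.42])
```

```text
p [ 0.4881 -0.0323  0.2844] q [-0.537 -0.432  2.131  0.383  1.066 -2.367] t 16.75 tilt 29.89 az 10.2 z [ 0.4905  0.0882 -0.8669] x [-0.86  -0.113 -0.498] grip 0.346 60.9 F [ 0.5  0.5 -1.1]
shift [-0.0371  0.1606 -0.366 ] rows 4.0
```

Request:
play_rows([
  [0,[0,0,-0.06],0],
  [0,[0.01,0.05,-0.12],0],
  [0,[0.078,0.53,-0.11],0],
  [0,[0.078,0.53,-0.11],0],
  [0,[0.078,0.53,-0.11],0],
  [0,[0.078,0.53,-0.11],0],
  [0,[0.078,0.53,-0.11],0],
  [0,[0.078,0.53,-0.11],0],
  [0,[0.078,0.53,-0.11],0],
])

```text
time_s: 17.65
eef_pos: [0.41, 0.1694, 0.3114]
eef_rot: [0.256, -0.066, 0.964, 0.028]
wrist_force: [0.9, 0.7, -0.9]
opening: 0.349
grasp_force: 61.0
```

Request:
play_rows([
  [0,[0.5,0,-0.29],0],
  [0,[0.5,0,-0.29],0],
  [0,[0.5,0,-0.29],0],
])

```text
time_s: 17.95
eef_pos: [0.2954, 0.1771, 0.309]
eef_rot: [0.244, -0.057, 0.968, 0.015]
wrist_force: [-0.3, 1.0, -1.6]
opening: 0.343
grasp_force: 60.9
```

Request:
play_rows([
  [0,[0.5,0,-0.29],0],
])

```text
time_s: 18.05
eef_pos: [0.2625, 0.1956, 0.3129]
eef_rot: [0.241, -0.056, 0.969, 0.007]
wrist_force: [0.3, 1.3, -1.2]
opening: 0.342
grasp_force: 60.9
```

Request:
play_rows([
  [0,[0.5,0,-0.29],0],
])

```text
time_s: 18.15
eef_pos: [0.2256, 0.2093, 0.3152]
eef_rot: [0.238, -0.056, 0.97, 0.001]
wrist_force: [0.4, 0.8, -0.9]
opening: 0.344
grasp_force: 60.9
```

Run:
```python
from h import *
show()
```

```text
p [0.2256 0.2093 0.3152] q [ 0.618 -0.894  2.281 -0.254  1.345 -1.062] t 18.15 tilt 27.55 az 3.5 z [ 0.4617  0.0282 -0.8866] x [-0.88  -0.107 -0.462] grip 0.344 60.9 F [ 0.4  0.8 -0.9]
```

Request:
play_rows([
  [0,[-0.05,0,-0.1],0],
  [0,[-0.2,0.1,-0.25],0],
  [0,[-0.2,0.3,-0.3],0],
  [0,[-0.2,0.5,-0.35],0],
  [0,[-0.2,0.6,-0.35],0],
  [0,[-0.2,0.6,-0.35],0],
  [0,[-0.2,0.6,-0.35],0],
  [0,[-0.2,0.6,-0.35],0],
])

```text
time_s: 18.95
eef_pos: [0.2048, 0.456, 0.4691]
eef_rot: [0.237, -0.059, 0.97, 0.001]
wrist_force: [-1.1, -0.2, -0.3]
opening: 0.338
grasp_force: 60.8
```

Run:
```python
from h import *
import pickle
show(); T=pose(); w=camera("wrist"); cv2.imwrite("pics/w4.png",w["image"][:,:,::-1])
pts=[]
for f in("shot1.pkl","shot2.pkl"):
    p,M,ww,s,t=pickle.load(open(f,"rb"))
    for c,tt in((ww,(p,R.from_matrix(M))),(s,None),(t,None)):
        W,ok=cloud(c,tt); 
        if tt is not None: ok=ok&(np.linalg.norm(W-p,axis=-1)>.25)
        pts.append(W[ok])
W,ok=cloud(w,T); ok&=np.linalg.norm(W-T[0],axis=-1)>.25; pts.append(W[ok])
P=np.vstack(pts); az=np.degrees(np.arctan2(P[:,1],P[:,0])); r=np.hypot(P[:,0],P[:,1])
for a in range(-180,180,15):
    row=[]
    for r0 in np.arange(.3,1.2,.15):
        k=(az>=a)&(az<a+15)&(r>=r0)&(r<r0+.15); row.append((int(k.sum()),np.percentile(P[k,2],99).round(2) if k.sum()>5 else None))
    print(a,row)
```

```text
p [0.2048 0.456  0.4691] q [ 1.176 -0.2    1.588 -0.426  1.531 -0.547] t 18.95 tilt 27.41 az 3.7 z [ 0.4594  0.03   -0.8877] x [-0.881 -0.114 -0.46 ] grip 0.338 60.8 F [-1.1 -0.2 -0.3]
-180 [(0, None), (0, None), (0, None), (373, np.float64(-0.22)), (81, np.float64(-0.18)), (8, np.float64(-0.23))]
-165 [(6, np.float64(0.0)), (0, None), (0, None), (483, np.float64(-0.22)), (3110, np.float64(-0.16)), (192, np.float64(-0.2))]
-150 [(210, np.float64(0.0)), (0, None), (0, None), (0, None), (1365, np.float64(-0.16)), (2078, np.float64(-0.17))]
-135 [(855, np.float64(0.0)), (107, np.float64(0.0)), (0, None), (0, None), (0, None), (127, np.float64(-0.22))]
-120 [(796, np.float64(0.0)), (968, np.float64(0.0)), (1198, np.float64(0.0)), (614, np.float64(0.0)), (0, None), (4, None)]
-105 [(1287, np.float64(0.0)), (2903, np.float64(0.0)), (4765, np.float64(0.0)), (1743, np.float64(0.0)), (0, None), (0, None)]
-90 [(4553, np.float64(0.0)), (10279, np.float64(0.0)), (12885, np.float64(0.0)), (5723, np.float64(0.0)), (0, None), (0, None)]
-75 [(9355, np.float64(0.0)), (11620, np.float64(0.0)), (1540
[... 1644 characters left out ...]
loat64(0.0)), (2208, np.float64(0.0)), (2823, np.float64(0.0)), (1186, np.float64(0.0)), (0, None), (0, None)]
105 [(1411, np.float64(0.0)), (1820, np.float64(0.0)), (1419, np.float64(0.0)), (528, np.float64(0.0)), (66, np.float64(0.14)), (534, np.float64(0.14))]
120 [(686, np.float64(0.0)), (227, np.float64(0.0)), (0, None), (0, None), (0, None), (143, np.float64(-0.22))]
135 [(41, np.float64(0.0)), (0, None), (0, None), (0, None), (2082, np.float64(-0.09)), (5739, np.float64(-0.08))]
150 [(8, np.float64(-0.0)), (0, None), (0, None), (0, None), (1186, np.float64(-0.1)), (0, None)]
165 [(0, None), (0, None), (0, None), (39, np.float64(-0.33)), (17, np.float64(-0.13)), (6, np.float64(-0.49))]
```

View pics/w4.png

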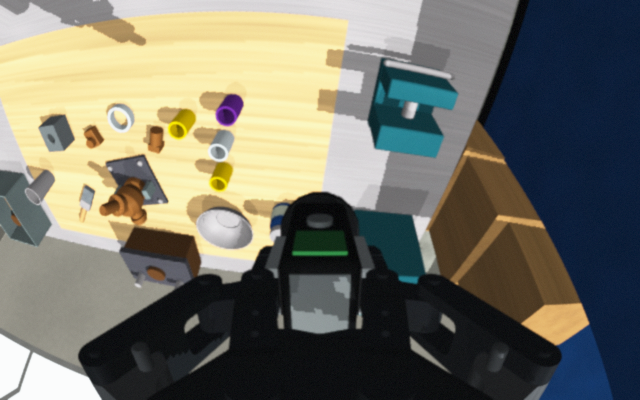

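The wrist picture shows the held thermometer, the bench to the left, and teal equipment around az 70-110° that is only 0.2 m high or less. Behind the robot everything lies below bench level. Pushing outward there reverses the tilt, so I'll swing round at z = 0.47.

Request:
play_rows([
  [0,[0.05,0.02,-0.02],0],
  [0,[0.66,0.21,-0.35],0],
  [0,[0.66,0.21,-0.35],0],
  [0,[0.66,0.21,-0.35],0],
  [0,[0.66,0.21,-0.35],0],
  [0,[0.66,0.21,-0.35],0],
  [0,[0.66,0.21,-0.35],0],
  [0,[0.66,0.21,-0.35],0],
  [0,[0.66,0.21,-0.35],0],
])

```text
time_s: 19.9
eef_pos: [-0.1023, 0.5021, 0.4703]
eef_rot: [0.238, -0.059, 0.969, 0.001]
wrist_force: [0.3, -0.1, -1.6]
opening: 0.344
grasp_force: 61.0
```

Request:
play_rows([
  [0,[0.7,-0.21,-0.35],0],
  [0,[0.7,-0.21,-0.35],0],
  [0,[0.7,-0.21,-0.35],0],
  [0,[0.7,-0.21,-0.35],0],
  [0,[0.7,-0.21,-0.35],0],
  [0,[0.7,-0.21,-0.35],0],
  [0,[0.7,-0.21,-0.35],0],
  [0,[0.7,-0.21,-0.35],0],
])

```text
time_s: 20.7
eef_pos: [-0.4052, 0.3821, 0.467]
eef_rot: [0.238, -0.06, 0.969, 0.002]
wrist_force: [-0.0, 0.2, -1.4]
opening: 0.343
grasp_force: 60.9
```

Run:
```python
from h import *
show(); move([-.62,.13,.47])
```

```text
p [-0.4052  0.3821  0.467 ] q [ 2.371  0.311  1.058 -0.402  2.071  0.534] t 20.7 tilt 27.5 az 3.9 z [ 0.4606  0.0316 -0.887 ] x [-0.88  -0.116 -0.461] grip 0.343 60.9 F [-0.   0.2 -1.4]
shift [ 0.5422 -0.5626 -0.2739] rows 7.0
```

Request:
play_rows([
  [0,[0.54,-0.56,-0.27],0],
  [0,[0.54,-0.56,-0.27],0],
  [0,[0.54,-0.56,-0.27],0],
  [0,[0.54,-0.56,-0.27],0],
  [0,[0.54,-0.56,-0.27],0],
  [0,[0.54,-0.56,-0.27],0],
  [0,[0.54,-0.56,-0.27],0],
  [0,[0.54,-0.56,-0.27],0],
])

```text
time_s: 21.5
eef_pos: [-0.6191, 0.1309, 0.4685]
eef_rot: [0.238, -0.061, 0.969, 0.002]
wrist_force: [0.6, 0.3, -1.7]
opening: 0.347
grasp_force: 60.9
```

Request:
play_rows([
  [0,[0.5,0.06,-0.27],0],
  [0,[0.5,0.06,-0.27],0],
])

```text
time_s: 21.7
eef_pos: [-0.6845, 0.1315, 0.4611]
eef_rot: [0.232, -0.058, 0.971, 0.004]
wrist_force: [-1.0, 0.0, -1.3]
opening: 0.348
grasp_force: 61.0
```

Request:
play_rows([
  [0,[0.5,0.06,-0.27],0],
])

```text
time_s: 21.8
eef_pos: [-0.699, 0.1264, 0.4369]
eef_rot: [0.227, -0.059, 0.972, 0.005]
wrist_force: [-0.9, -0.1, -3.3]
opening: 0.346
grasp_force: 61.7
```

Request:
play_rows([
  [0,[0.5,0.06,-0.26],0],
])

```text
time_s: 21.9
eef_pos: [-0.7129, 0.1214, 0.424]
eef_rot: [0.213, -0.06, 0.975, 0.009]
wrist_force: [-0.2, -0.3, -0.8]
opening: 0.346
grasp_force: 61.7
```

Request:
play_rows([
  [0,[0.5,0.06,-0.24],0],
])

```text
time_s: 22.0
eef_pos: [-0.7264, 0.1164, 0.4101]
eef_rot: [0.2, -0.061, 0.978, 0.012]
wrist_force: [0.5, 0.6, -1.3]
opening: 0.347
grasp_force: 61.8
```

Request:
play_rows([
  [0,[0.5,0.06,-0.22],0],
])

```text
time_s: 22.1
eef_pos: [-0.74, 0.1117, 0.3948]
eef_rot: [0.189, -0.062, 0.98, 0.016]
wrist_force: [0.4, -0.9, -0.6]
opening: 0.345
grasp_force: 61.8
```

Run:
```python
from h import *
show()
```

```text
p [-0.74    0.1117  0.3948] q [ 2.895  0.901  0.301 -0.189  2.285  1.099] t 22.1 tilt 21.81 az 8.3 z [ 0.3677  0.0536 -0.9284] x [-0.921 -0.115 -0.371] grip 0.345 61.8 F [ 0.4 -0.9 -0.6]
```

Request:
play_rows([
  [0,[0.3,0.06,-0.4],0],
  [0,[0.3,0.06,-0.4],0],
])

```text
time_s: 22.3
eef_pos: [-0.7426, 0.1032, 0.4083]
eef_rot: [0.174, -0.064, 0.982, 0.019]
wrist_force: [0.2, -0.2, -1.0]
opening: 0.346
grasp_force: 61.8
```

Request:
play_rows([
  [0,[0.5,0.06,-0.25],0],
])

```text
time_s: 22.4
eef_pos: [-0.7545, 0.0981, 0.4007]
eef_rot: [0.16, -0.064, 0.985, 0.023]
wrist_force: [-0.2, -0.2, -1.4]
opening: 0.346
grasp_force: 61.8
```

Request:
play_rows([
  [0,[0.5,0.06,-0.25],0],
])

```text
time_s: 22.5
eef_pos: [-0.7672, 0.0929, 0.3886]
eef_rot: [0.147, -0.066, 0.987, 0.025]
wrist_force: [-0.5, -0.2, -2.2]
opening: 0.343
grasp_force: 61.8
```

Request:
play_rows([
  [0,[0.5,0.06,-0.25],0],
])

```text
time_s: 22.6
eef_pos: [-0.7788, 0.0882, 0.3792]
eef_rot: [0.135, -0.067, 0.988, 0.028]
wrist_force: [0.6, 0.4, -0.9]
opening: 0.341
grasp_force: 61.8
```

Request:
play_rows([
  [0,[0.5,0.06,-0.25],0],
])

```text
time_s: 22.7
eef_pos: [-0.7899, 0.0837, 0.3722]
eef_rot: [0.121, -0.068, 0.99, 0.03]
wrist_force: [-0.2, -0.1, -1.3]
opening: 0.345
grasp_force: 61.8
```

Request:
play_rows([
  [0,[0.5,0.06,-0.25],0],
])

```text
time_s: 22.8
eef_pos: [-0.8006, 0.0793, 0.3668]
eef_rot: [0.107, -0.069, 0.991, 0.033]
wrist_force: [-0.5, -0.2, -2.2]
opening: 0.344
grasp_force: 61.8
```

Request:
play_rows([
  [0,[0.5,0.06,-0.25],0],
])

```text
time_s: 22.9
eef_pos: [-0.8109, 0.075, 0.363]
eef_rot: [0.093, -0.069, 0.993, 0.036]
wrist_force: [-0.1, 0.3, -0.6]
opening: 0.343
grasp_force: 61.8
```

Run:
```python
from h import *
show()
```

```text
p [-0.8109  0.075   0.363 ] q [ 2.95   0.921  0.298 -0.133  2.08   1.183] t 22.9 tilt 11.39 az 25.1 z [ 0.1788  0.0837 -0.9803] x [-0.973 -0.131 -0.189] grip 0.343 61.8 F [-0.1  0.3 -0.6]
```

Request:
play_rows([
  [0,[0.1,0.15,-0.2],0],
  [0,[0.1,0.2,-0.2],0],
])

```text
time_s: 23.1
eef_pos: [-0.8031, 0.1146, 0.3946]
eef_rot: [0.078, -0.071, 0.994, 0.04]
wrist_force: [0.6, 0.0, -1.0]
opening: 0.344
grasp_force: 61.8
```

Request:
play_rows([
  [0,[0.5,0.1,-0.2],0],
])

```text
time_s: 23.2
eef_pos: [-0.814, 0.1175, 0.3908]
eef_rot: [0.062, -0.069, 0.995, 0.044]
wrist_force: [0.5, -0.1, -1.6]
opening: 0.345
grasp_force: 61.8
```

Request:
play_rows([
  [0,[0.5,0.1,-0.2],0],
])

```text
time_s: 23.3
eef_pos: [-0.8264, 0.113, 0.3839]
eef_rot: [0.048, -0.071, 0.995, 0.046]
wrist_force: [-1.0, 0.0, -1.3]
opening: 0.347
grasp_force: 61.8
```

Request:
play_rows([
  [0,[0.5,0.1,-0.2],0],
])

```text
time_s: 23.4
eef_pos: [-0.8376, 0.1098, 0.3803]
eef_rot: [0.034, -0.072, 0.996, 0.049]
wrist_force: [0.1, -0.3, -2.4]
opening: 0.343
grasp_force: 61.8
```

Request:
play_rows([
  [0,[0.5,0.1,-0.2],0],
])

```text
time_s: 23.5
eef_pos: [-0.8482, 0.1071, 0.3789]
eef_rot: [0.019, -0.073, 0.996, 0.052]
wrist_force: [-0.5, -0.5, -1.3]
opening: 0.341
grasp_force: 61.8
```

Request:
play_rows([
  [0,[0.5,0.1,-0.2],0],
])

```text
time_s: 23.6
eef_pos: [-0.8583, 0.1046, 0.3793]
eef_rot: [0.003, -0.074, 0.996, 0.056]
wrist_force: [0.5, 0.7, -1.2]
opening: 0.346
grasp_force: 61.8
```

Run:
```python
from h import *
show()
```

```text
p [-0.8583  0.1046  0.3793] q [ 2.924  0.897  0.298 -0.115  1.919  1.163] t 23.6 tilt 6.38 az 91.0 z [-0.0019  0.111  -0.9938] x [-0.989 -0.147 -0.015] grip 0.346 61.8 F [ 0.5  0.7 -1.2]
```

Request:
play_rows([
  [0,[0.5,0.1,-0.2],0],
])

```text
time_s: 23.7
eef_pos: [-0.8682, 0.1017, 0.3808]
eef_rot: [-0.013, -0.075, 0.995, 0.059]
wrist_force: [0.2, 0.3, -0.9]
opening: 0.346
grasp_force: 61.8
```

Request:
play_rows([
  [0,[0.5,0.1,-0.2],0],
])

```text
time_s: 23.8
eef_pos: [-0.8779, 0.0982, 0.3832]
eef_rot: [-0.028, -0.076, 0.995, 0.061]
wrist_force: [-0.7, 0.0, -1.6]
opening: 0.344
grasp_force: 61.8
```

Request:
play_rows([
  [0,[-0.1,0.03,-0.02],0],
  [0,[-0.77,0.245,-0.05],0],
  [0,[-0.77,0.245,-0.05],0],
  [0,[-0.77,0.245,-0.05],0],
  [0,[-0.77,0.245,-0.05],0],
  [0,[-0.77,0.245,-0.05],0],
  [0,[-0.77,0.245,-0.05],0],
  [0,[-0.77,0.245,-0.05],0],
])

```text
time_s: 24.6
eef_pos: [-0.5841, 0.241, 0.4026]
eef_rot: [-0.027, -0.075, 0.995, 0.063]
wrist_force: [-0.8, -0.4, -1.5]
opening: 0.348
grasp_force: 61.8
```

Request:
play_rows([
  [0,[-0.77,0.245,-0.05],0],
  [0,[-0.77,0.245,-0.05],0],
  [0,[-0.77,0.245,-0.05],0],
  [0,[-0.77,0.245,-0.05],0],
  [0,[-0.77,0.245,-0.05],0],
  [0,[-0.77,0.245,-0.05],0],
  [0,[-0.77,0.245,-0.05],0],
])

```text
time_s: 25.3
eef_pos: [-0.2943, 0.382, 0.4201]
eef_rot: [-0.026, -0.076, 0.995, 0.063]
wrist_force: [-0.2, 0.2, -1.1]
opening: 0.345
grasp_force: 61.7
```

Request:
play_rows([
  [0,[-0.88,0.045,-0.03],0],
  [0,[-0.88,0.045,-0.03],0],
  [0,[-0.88,0.045,-0.03],0],
  [0,[-0.88,0.045,-0.03],0],
  [0,[-0.88,0.045,-0.03],0],
  [0,[-0.88,0.045,-0.03],0],
  [0,[-0.88,0.045,-0.03],0],
])

```text
time_s: 26.0
eef_pos: [0.0479, 0.4517, 0.4188]
eef_rot: [-0.025, -0.077, 0.995, 0.062]
wrist_force: [0.3, 1.4, -1.5]
opening: 0.345
grasp_force: 61.7
```

Request:
play_rows([
  [0,[-0.67,-0.6,-0.1],0],
  [0,[-0.67,-0.6,-0.1],0],
  [0,[-0.67,-0.6,-0.1],0],
  [0,[-0.67,-0.6,-0.1],0],
  [0,[-0.67,-0.6,-0.1],0],
  [0,[-0.67,-0.6,-0.1],0],
  [0,[-0.67,-0.6,-0.1],0],
  [0,[-0.67,-0.6,-0.1],0],
])

```text
time_s: 26.8
eef_pos: [0.3524, 0.2507, 0.4158]
eef_rot: [-0.025, -0.075, 0.995, 0.06]
wrist_force: [0.2, 1.6, -1.2]
opening: 0.346
grasp_force: 61.7
```

Run:
```python
from h import *
show(); move([.42,-.1,.45]); move([.28,-.5,.45])
```

```text
p [0.3524 0.2507 0.4158] q [ 0.244 -0.253  1.67   0.129  1.753 -1.455] t 26.8 tilt 7.48 az 116.9 z [-0.059   0.116  -0.9915] x [-0.988 -0.152  0.041] grip 0.346 61.7 F [ 0.2  1.6 -1.2]
shift [-0.0304 -0.8748 -0.1966] rows 8.0
shift [ 0.4669 -1.8054 -0.292 ] rows 16.0
```

Request:
play_rows([
  [0,[-0.03,-0.875,-0.19],0],
  [0,[-0.03,-0.875,-0.19],0],
  [0,[-0.03,-0.875,-0.19],0],
  [0,[-0.03,-0.875,-0.19],0],
  [0,[-0.03,-0.875,-0.19],0],
  [0,[-0.03,-0.875,-0.19],0],
  [0,[-0.03,-0.875,-0.19],0],
])

```text
time_s: 27.5
eef_pos: [0.4166, -0.0902, 0.4472]
eef_rot: [-0.025, -0.078, 0.995, 0.06]
wrist_force: [1.3, 0.5, -1.3]
opening: 0.343
grasp_force: 61.7
```

Request:
play_rows([
  [0,[0.42,-0.93,-0.1],0],
  [0,[0.42,-0.93,-0.1],0],
  [0,[0.42,-0.93,-0.1],0],
  [0,[0.42,-0.93,-0.1],0],
  [0,[0.42,-0.93,-0.1],0],
  [0,[0.42,-0.93,-0.1],0],
  [0,[0.42,-0.93,-0.1],0],
  [0,[0.42,-0.93,-0.1],0],
  [0,[0.42,-0.93,-0.1],0],
])

```text
time_s: 28.4
eef_pos: [0.3074, -0.4884, 0.445]
eef_rot: [-0.027, -0.075, 0.995, 0.061]
wrist_force: [0.8, 0.6, -1.8]
opening: 0.345
grasp_force: 61.7
```

Request:
play_rows([
  [0,[-0.3,-0.9,-0.1],0],
  [0,[-0.3,-0.9,-0.1],0],
  [0,[-0.3,-0.9,-0.1],0],
  [0,[-0.3,-0.9,-0.1],0],
  [0,[-0.3,-0.9,-0.1],0],
])

```text
time_s: 28.9
eef_pos: [0.4125, -0.6834, 0.4312]
eef_rot: [-0.023, -0.078, 0.995, 0.054]
wrist_force: [41.2, -79.7, 19.2]
opening: 0.345
grasp_force: 63.0
```

Run:
```python
from h import *
show()
```

```text
p [ 0.4125 -0.6834  0.4312] q [-1.172  0.836  0.297 -0.011  2.126 -2.904] t 28.9 tilt 6.76 az 117.5 z [-0.0544  0.1043 -0.9931] x [-0.987 -0.158  0.037] grip 0.345 63.0 F [ 41.2 -79.7  19.2]
```

Request:
play_rows([
  [0,[-0.16,-0.47,-0.06],0],
])

```text
time_s: 29.0
eef_pos: [0.4181, -0.6976, 0.4012]
eef_rot: [-0.021, -0.078, 0.995, 0.053]
wrist_force: [1.2, -1.3, -3.7]
opening: 0.344
grasp_force: 63.7
```

Request:
play_rows([
  [0,[-0.16,-0.47,-0.06],0],
])

```text
time_s: 29.1
eef_pos: [0.4245, -0.7136, 0.3937]
eef_rot: [-0.012, -0.078, 0.996, 0.033]
wrist_force: [0.0, 0.4, -0.6]
opening: 0.346
grasp_force: 63.8
```

Request:
play_rows([
  [0,[-0.16,-0.47,-0.06],0],
])

```text
time_s: 29.2
eef_pos: [0.4304, -0.7282, 0.3846]
eef_rot: [-0.005, -0.078, 0.997, 0.017]
wrist_force: [0.3, -0.6, -0.9]
opening: 0.341
grasp_force: 63.9
```

Run:
```python
from h import *
show()
```

```text
p [ 0.4304 -0.7282  0.3846] q [-1.177e+00  8.880e-01  2.990e-01  2.000e-03  1.991e+00 -2.903e+00] t 29.2 tilt 2.07 az 109.8 z [-0.0122  0.0339 -0.9993] x [-0.988 -0.156  0.007] grip 0.341 63.9 F [ 0.3 -0.6 -0.9]
```

Request:
play_rows([
  [0,[0,0.05,0.01],0],
  [0,[0,0.15,0.02],0],
  [0,[-0.1,0.97,0.06],0],
  [0,[-0.1,0.97,0.06],0],
  [0,[-0.1,0.97,0.06],0],
  [0,[-0.1,0.97,0.06],0],
  [0,[-0.1,0.97,0.06],0],
  [0,[-0.1,0.97,0.06],0],
  [0,[-0.1,0.97,0.06],0],
  [0,[-0.1,0.97,0.06],0],
])

```text
time_s: 30.2
eef_pos: [0.4092, -0.3339, 0.3775]
eef_rot: [-0.004, -0.08, 0.997, 0.016]
wrist_force: [-0.5, -0.9, -1.5]
opening: 0.344
grasp_force: 64.0
```

Request:
play_rows([
  [0,[0,0,0],0],
  [0,[0,0,0],0],
])

```text
time_s: 30.4
eef_pos: [0.4085, -0.3388, 0.3759]
eef_rot: [-0.005, -0.077, 0.997, 0.017]
wrist_force: [-0.6, 0.2, -1.5]
opening: 0.342
grasp_force: 64.0
```

Run:
```python
from h import *
show(); T=pose(); w=camera("wrist"); W,ok=cloud(w,T)
L=T[1].inv().apply(W[ok]-T[0]); k=(np.hypot(L[:,0],L[:,1])<.03)&(L[:,2]>-.03)&(L[:,2]<.1); L=L[k]
for z in np.arange(-.03,.05,.01):
    j=abs(L[:,2]-z-.005)<.005
    if j.sum()>3: print("  z",z.round(3),j.sum(),np.percentile(L[j],3,axis=0).round(4),np.percentile(L[j],97,axis=0).round(4))
move([.4353,-.2278,.2])
```

```text
p [ 0.4085 -0.3388  0.3759] q [-0.922  0.02   1.495  0.01   1.659 -2.648] t 30.4 tilt 1.98 az 110.1 z [-0.0119  0.0324 -0.9994] x [-0.988 -0.155  0.007] grip 0.342 64.0 F [-0.6  0.2 -1.5]
  z -0.03 1095 [ 0.007  -0.0271 -0.0298] [ 0.0206  0.0266 -0.0205]
  z -0.02 981 [ 0.007  -0.027  -0.0192] [ 0.0217  0.0263 -0.0103]
  z -0.01 471 [ 0.0072 -0.0244 -0.0099] [ 0.0219  0.0236 -0.0007]
  z 0.0 292 [ 0.0179 -0.0138  0.0005] [0.0198 0.0133 0.0095]
  z 0.01 306 [ 0.0179 -0.0137  0.0103] [0.02   0.013  0.0196]
  z 0.02 938 [-0.0008 -0.0228  0.021 ] [0.0229 0.022  0.0294]
  z 0.03 141 [ 0.0092 -0.0176  0.0301] [0.0239 0.0212 0.0347]
shift [-0.1124  0.2493  0.447 ] rows 5.0
```

Request:
play_rows([
  [0,[-0.05,0.1,0.05],0],
  [0,[-0.113,0.24,0.15],0],
  [0,[-0.113,0.24,0.27],0],
  [0,[-0.113,0.24,0.39],0],
  [0,[-0.113,0.24,0.48],0],
  [0,[-0.113,0.24,0.53],0],
  [0,[-0.113,0.24,0.5475],0],
  [0,[-0.113,0.24,0.5475],0],
  [0,[-0.113,0.24,0.5475],0],
])

```text
time_s: 31.35
eef_pos: [0.4362, -0.2306, 0.1611]
eef_rot: [-0.004, -0.077, 0.997, 0.016]
wrist_force: [0.1, -0.8, -1.6]
opening: 0.343
grasp_force: 63.9
```

Run:
```python
from h import *
show(); T=pose(); t=camera("scene"); cv2.imwrite("pics/s5.png",cv2.resize(t["image"][140:215,195:295,::-1],(800,600),interpolation=cv2.INTER_CUBIC))
w=camera("wrist"); W,ok=cloud(w,T)
m=ok&(abs(W[...,2]-.055)<.005)&(np.hypot(W[...,0]-.437,W[...,1]+.225)<.09); print(cv2.minAreaRect(W[m][:,:2].astype(np.float32)))
move([.4355,-.2297,.0928])
```

```text
p [ 0.4362 -0.2306  0.1611] q [-0.738  0.094  1.857  0.017  1.221 -2.469] t 31.35 tilt 1.93 az 108.6 z [-0.0107  0.0319 -0.9994] x [-0.988 -0.154  0.006] grip 0.343 63.9 F [ 0.1 -0.8 -1.6]
((0.43215662240982056, -0.22716805338859558), (0.07497655600309372, 0.07058709114789963), 5.7705583572387695)
shift [ 0.0009 -0.0034  0.1715] rows 2.0
```

View pics/s5.png

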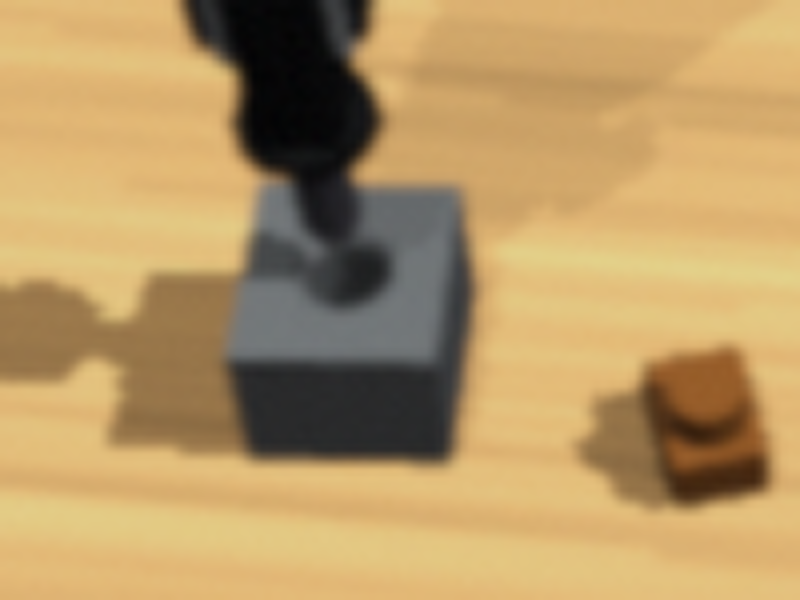

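Run:
```python
from h import *
T=pose()
s=camera("scene")
P=np.array([[.4355,-.2274,.055],T[0]+T[1].apply([0,0,.0858]),T[0]+T[1].apply([0,0,.0378])])
u=cv2.projectPoints(P,np.array(s["rvec"]),np.array(s["tvec"]),np.array(s["intrinsics"]),None)[0][:,0]
print(((u-[195,140])*8).round(0))
for n,c in(("s",s),("t",camera("top"))):
    W,ok=cloud(c); k=ok&(W[...,2]>.076)&(W[...,2]<.105)&(np.hypot(W[...,0]-.436,W[...,1]+.228)<.016)
    q=W[k]; print(n,k.sum(),np.percentile(q,[5,50,95],axis=0).round(4))
    g=c["image"].astype(int).sum(-1)
    # hole: points below top within region
    k=ok&(W[...,2]<.048)&(np.hypot(W[...,0]-.4355,W[...,1]+.2274)<.02); print(k.sum(), W[k].mean(0) if k.any() else '', W[k].min(0),W[k].max(0))
```

```text
[[341. 264.]
 [332. 223.]
 [307. 123.]]
s 56 [[ 0.4355 -0.236   0.0777]
 [ 0.4435 -0.226   0.0921]
 [ 0.4471 -0.2195  0.1035]]
53 [ 0.42522061 -0.23267644  0.03674429] [ 0.41993701 -0.24280503  0.02296742] [ 0.4374776  -0.21839783  0.0477191 ]Traceback (most recent call last):
  File "<stdin>", line 9, in <module>
    return _quantile_unchecked(
        a, q, axis, out, overwrite_input, method, keepdims, weights)
    return _ureduce(a,
                    func=_quantile_ureduce_func,
    ...<5 lines>...
                    overwrite_input=overwrite_input,
                    method=method)
    r = func(a, **kwargs)
    result = _quantile(arr,
                       quantiles=q,
    ...<2 lines>...
                       out=out,
                       weights=wgt)
    slices_having_nans = np.isnan(arr[-1, ...])
                                  ~~~^^^^^^^^^
IndexError: index -1 is out of bounds for axis 0 with size 0
```

Request:
play_rows([
  [0,[0,0.005,0.0],0],
  [0,[0,0.005,0.03],0],
  [0,[0,0.004,0.06],0],
  [0,[0,0.003,0.09],0],
  [0,[0,0.001,0.12],0],
  [0,[0,0,0.14],0],
  [0,[0,0,0.14],0],
])

```text
time_s: 32.25
eef_pos: [0.4343, -0.2271, 0.1021]
eef_rot: [-0.005, -0.077, 0.997, 0.018]
wrist_force: [1.8, -1.0, -2.1]
opening: 0.344
grasp_force: 63.9
```

Run:
```python
from h import *
show()
```

```text
p [ 0.4343 -0.2271  0.1021] q [-0.736  0.175  1.902  0.019  1.098 -2.47 ] t 32.25 tilt 2.12 az 111.1 z [-0.0134  0.0345 -0.9993] x [-0.988 -0.154  0.008] grip 0.344 63.9 F [ 1.8 -1.  -2.1]
```

Request:
play_rows([
  [0,[0,0,0.01],0],
  [0,[0,0,0.02],0],
  [0,[0,0,0.022],0],
  [0,[0,0,0.022],0],
  [50,[0,0,0.022],0],
  [85,[0,0,0.022],0],
  [85,[0,0,0.022],0],
  [85,[0,0,0.022],0],
  [85,[0,0,0.022],0],
])

```text
time_s: 33.15
eef_pos: [0.4345, -0.2271, 0.0949]
eef_rot: [-0.005, -0.077, 0.997, 0.017]
wrist_force: [-0.8, 0.8, -0.1]
opening: 1.0
grasp_force: 0.0
```

Request:
play_rows([
  [85,[0,0,-0.05],0],
  [85,[0,0,-0.15],0],
  [85,[0,0,-0.27],0],
  [85,[0,0,-0.39],0],
  [85,[0,0,-0.45],0],
  [85,[0,0,-0.45],0],
])

```text
time_s: 33.75
eef_pos: [0.4386, -0.2347, 0.2796]
eef_rot: [-0.002, -0.077, 0.997, 0.014]
wrist_force: [0.5, 0.7, -0.8]
opening: 0.996
grasp_force: 0.0
```

Run:
```python
from h import *
show(); T=pose(); w=camera("wrist"); W,ok=cloud(w,T)
m=ok&(W[...,2]>.12)&(W[...,2]<.15)&(np.hypot(W[...,0]-.437,W[...,1]+.225)<.045)
q=W[m]; print(m.sum(),np.percentile(q[:,2],[5,25,50,75,95]).round(4),cv2.minAreaRect(q[:,:2].astype(np.float32)))
k=q[abs(q[:,2]-np.median(q[:,2]))<.006]; A=np.c_[k[:,:2]-k[:,:2].mean(0),np.ones(len(k))]; print("slope",np.linalg.lstsq(A,k[:,2],rcond=None)[0])
```

```text
p [ 0.4386 -0.2347  0.2796] q [-0.741 -0.021  1.725  0.016  1.461 -2.469] t 33.75 tilt 1.62 az 102.3 z [-0.006   0.0276 -0.9996] x [-0.988 -0.155  0.002] grip 0.996 0.0 F [ 0.5  0.7 -0.8]
1362 [0.1327 0.137  0.1382 0.139  0.1398] ((0.4326060712337494, -0.22594715654850006), (0.041215237230062485, 0.029739955440163612), 8.530158042907715)
slope [0.03660003 0.00198277 0.13798606]
```

The thermometer is home: its top is at 0.138, as at the start. Next is the sleeve.

Request:
play_rows([
  [85,[-0.02,0.06,0],0],
  [85,[-0.17,0.97,0.03],0],
  [85,[-0.17,0.97,0.03],0],
  [85,[-0.17,0.97,0.03],0],
  [85,[-0.17,0.97,0.03],0],
  [85,[-0.17,0.97,0.03],0],
  [85,[-0.17,0.97,0.03],0],
  [85,[-0.17,0.97,0.03],0],
  [85,[-0.17,0.97,0.03],0],
  [85,[-0.17,0.97,0.03],0],
])

```text
time_s: 34.8
eef_pos: [0.4424, 0.1634, 0.2739]
eef_rot: [-0.007, -0.08, 0.997, 0.017]
wrist_force: [0.1, -0.1, -0.4]
opening: 0.993
grasp_force: 0.0
```

Request:
play_rows([
  [85,[-0.04,0.23,0.1],0],
  [85,[-0.04,0.23,0.2],0],
  [85,[-0.04,0.23,0.2],0],
  [85,[-0.04,0.23,0.2],0],
])

```text
time_s: 35.2
eef_pos: [0.4414, 0.2566, 0.1941]
eef_rot: [-0.009, -0.078, 0.997, 0.016]
wrist_force: [-1.5, -1.1, -0.4]
opening: 0.994
grasp_force: 0.0
```

Run:
```python
from h import *
show(); T=pose(); w=camera("wrist"); W,ok=cloud(w,T); cv2.imwrite("pics/w6.png",w["image"][:,:,::-1])
g=w["image"].astype(int)
m=ok&(abs(W[...,2]-.06)<.004)&(np.hypot(W[...,0]-.447,W[...,1]-.26)<.04)
q=W[m]; print(m.sum(),q.mean(0),cv2.minEnclosingCircle(q[:,:2].astype(np.float32)),g[m].mean(0))
c=cv2.minEnclosingCircle(q[:,:2].astype(np.float32))[0]; move([c[0],c[1],.028])
```

```text
p [0.4414 0.2566 0.1941] q [ 0.271  0.077  1.802  0.037  1.275 -1.467] t 35.2 tilt 2.16 az 124.6 z [-0.0214  0.031  -0.9993] x [-0.988 -0.156  0.016] grip 0.994 0.0 F [-1.5 -1.1 -0.4]
722 [0.44451638 0.26168199 0.0605808 ] ((0.4451729655265808, 0.2617945075035095), 0.022426288574934006) [148.24238227 153.64265928 152.86426593]
shift [-0.0134 -0.0007  0.4209] rows 4.0
```

View pics/w6.png

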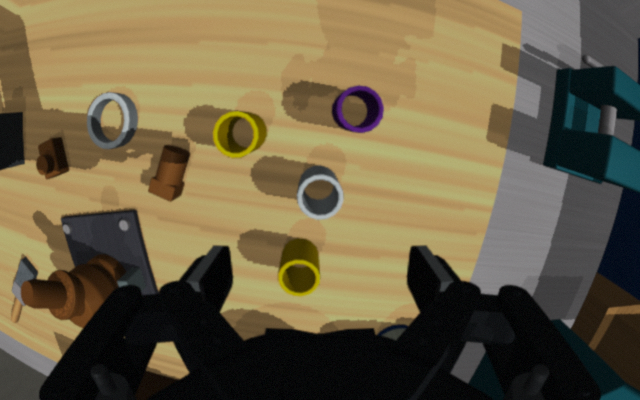

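The grey sleeve is at (320,195) between the fingers, with its centre at (0.445, 0.262). The yellow rings at (238,133) and (300,268) and the purple one at (358,109) are not in the fingers' way.

Request:
play_rows([
  [85,[-0.007,0,0.12],0],
  [85,[-0.0134,0,0.24],0],
  [85,[-0.0134,0,0.35],0],
  [85,[-0.0134,0,0.4],0],
  [85,[-0.0134,0,0.418],0],
  [85,[-0.0134,0,0.418],0],
  [0,[-0.0134,0,0.418],0],
  [0,[-0.0134,0,0.418],0],
  [0,[-0.0134,0,0.418],0],
  [0,[-0.0134,0,0.418],0],
])

```text
time_s: 36.25
eef_pos: [0.4491, 0.2635, 0.0339]
eef_rot: [-0.004, -0.078, 0.997, 0.017]
wrist_force: [-1.2, -2.8, 8.8]
opening: 0.49
grasp_force: 60.5
```

Request:
play_rows([
  [0,[0,0,0],0],
  [0,[0,0,0],0],
  [0,[0,0,0],0],
])

```text
time_s: 36.55
eef_pos: [0.4491, 0.2636, 0.0339]
eef_rot: [-0.003, -0.078, 0.997, 0.017]
wrist_force: [-2.2, -2.2, 8.8]
opening: 0.487
grasp_force: 60.5
```

Run:
```python
from h import *
show(); T=pose(); np.save("grasp2.npy",np.r_[T[0],T[1].as_quat()])
```

```text
p [0.4491 0.2636 0.0339] q [ 0.28   0.331  1.878  0.044  0.933 -1.472] t 36.55 tilt 2.01 az 105.9 z [-0.0096  0.0337 -0.9994] x [-0.988 -0.155  0.004] grip 0.487 60.5 F [-2.2 -2.2  8.8]
```

Request:
play_rows([
  [0,[0,0,-0.05],0],
  [0,[0,0,-0.15],0],
  [0,[0,0,-0.26],0],
  [0,[-0.1,-0.06,-0.37],0],
  [0,[-0.2,-0.13,-0.47],0],
  [0,[-0.3,-0.2,-0.57],0],
  [0,[-0.4,-0.27,-0.68],0],
  [0,[-0.5,-0.34,-0.78],0],
  [0,[-0.6,-0.41,-0.89],0],
  [0,[-0.667,-0.45,-0.98],0],
])

```text
time_s: 37.55
eef_pos: [0.6904, 0.1395, 0.3613]
eef_rot: [-0.005, -0.077, 0.997, 0.017]
wrist_force: [0.8, 0.8, -0.8]
opening: 0.485
grasp_force: 61.5
```

Request:
play_rows([
  [0,[-0.05,0,0],0],
  [0,[-0.12,0,0],0],
  [0,[-0.18,0,0],0],
  [0,[-0.23,0,0],0],
  [0,[-0.28,0,0],0],
  [0,[-0.33,0,0],0],
])

```text
time_s: 38.15
eef_pos: [0.8205, 0.161, 0.3591]
eef_rot: [-0.005, -0.078, 0.997, 0.017]
wrist_force: [0.7, 0.4, -1.1]
opening: 0.489
grasp_force: 61.5
```

Request:
play_rows([
  [0,[-0.5,0,-0.05],0],
])

```text
time_s: 38.25
eef_pos: [0.8541, 0.1661, 0.3582]
eef_rot: [0.001, -0.078, 0.997, 0.018]
wrist_force: [2.3, -0.1, -0.6]
opening: 0.486
grasp_force: 61.5
```

Request:
play_rows([
  [0,[-0.5,0,-0.05],0],
])

```text
time_s: 38.35
eef_pos: [0.8662, 0.167, 0.3326]
eef_rot: [0.005, -0.077, 0.997, 0.02]
wrist_force: [-1.2, -0.5, -5.9]
opening: 0.491
grasp_force: 61.5
```

Request:
play_rows([
  [0,[-0.5,0,-0.05],0],
])

```text
time_s: 38.45
eef_pos: [0.8815, 0.1681, 0.3328]
eef_rot: [0.027, -0.077, 0.996, 0.022]
wrist_force: [0.6, -0.2, -0.6]
opening: 0.487
grasp_force: 61.5
```

Request:
play_rows([
  [0,[-0.5,0,-0.05],0],
])

```text
time_s: 38.55
eef_pos: [0.895, 0.1692, 0.3319]
eef_rot: [0.047, -0.076, 0.996, 0.023]
wrist_force: [0.0, -0.4, 0.2]
opening: 0.493
grasp_force: 61.5
```

Run:
```python
from h import *
show()
```

```text
p [0.895  0.1692 0.3319] q [ 0.04   0.951  0.3    0.051  1.799 -1.671] t 38.55 tilt 5.98 az 30.8 z [ 0.0895  0.0534 -0.9946] x [-0.984 -0.15  -0.097] grip 0.493 61.5 F [ 0.  -0.4  0.2]
```

Request:
play_rows([
  [0,[0.02,-0.09,-0.12],0],
  [0,[0.02,-0.09,-0.17],0],
])

```text
time_s: 38.75
eef_pos: [0.8773, 0.1242, 0.3951]
eef_rot: [0.05, -0.075, 0.996, 0.023]
wrist_force: [0.7, -1.6, 0.3]
opening: 0.492
grasp_force: 61.5
```

Request:
play_rows([
  [0,[-0.5,0,0],0],
])

```text
time_s: 38.85
eef_pos: [0.8915, 0.128, 0.3946]
eef_rot: [0.072, -0.075, 0.994, 0.024]
wrist_force: [0.1, 0.7, -1.5]
opening: 0.491
grasp_force: 61.6
```

Request:
play_rows([
  [0,[-0.5,0,0],0],
])

```text
time_s: 38.95
eef_pos: [0.9067, 0.1327, 0.381]
eef_rot: [0.086, -0.075, 0.993, 0.025]
wrist_force: [0.7, -0.3, -2.1]
opening: 0.487
grasp_force: 61.5
```

Request:
play_rows([
  [0,[-0.5,0,0],0],
])

```text
time_s: 39.05
eef_pos: [0.9203, 0.1359, 0.3718]
eef_rot: [0.1, -0.075, 0.992, 0.027]
wrist_force: [0.0, -0.5, -2.6]
opening: 0.486
grasp_force: 61.5
```

Request:
play_rows([
  [0,[-0.5,0,0],0],
])

```text
time_s: 39.15
eef_pos: [0.9333, 0.1385, 0.3662]
eef_rot: [0.116, -0.075, 0.99, 0.028]
wrist_force: [-0.4, 0.6, -1.2]
opening: 0.491
grasp_force: 61.6
```

Request:
play_rows([
  [0,[-0.5,0,0],0],
])

```text
time_s: 39.25
eef_pos: [0.9456, 0.1409, 0.363]
eef_rot: [0.132, -0.074, 0.988, 0.029]
wrist_force: [0.0, 0.6, -1.8]
opening: 0.491
grasp_force: 61.6
```

Request:
play_rows([
  [0,[-0.5,0,0],0],
])

```text
time_s: 39.35
eef_pos: [0.9573, 0.143, 0.3615]
eef_rot: [0.148, -0.074, 0.986, 0.03]
wrist_force: [0.3, 0.8, -1.6]
opening: 0.487
grasp_force: 61.6
```

Request:
play_rows([
  [0,[-0.5,0,0],0],
])

```text
time_s: 39.45
eef_pos: [0.9684, 0.145, 0.3618]
eef_rot: [0.165, -0.073, 0.983, 0.031]
wrist_force: [0.9, 0.4, -1.1]
opening: 0.484
grasp_force: 61.6
```

Request:
play_rows([
  [0,[-0.5,0,0],0],
])

```text
time_s: 39.55
eef_pos: [0.979, 0.1468, 0.3637]
eef_rot: [0.181, -0.073, 0.98, 0.032]
wrist_force: [0.6, 0.3, -1.0]
opening: 0.486
grasp_force: 61.6
```

Request:
play_rows([
  [0,[-0.5,0,0],0],
])

```text
time_s: 39.65
eef_pos: [0.9889, 0.1483, 0.3672]
eef_rot: [0.197, -0.072, 0.977, 0.034]
wrist_force: [-0.4, 0.2, -1.2]
opening: 0.483
grasp_force: 61.6
```

Run:
```python
from h import *
show()
```

```text
p [0.9889 0.1483 0.3672] q [ 1.000e-03  9.380e-01  2.980e-01  9.400e-02  1.513e+00 -1.704e+00] t 39.65 tilt 23.1 az 13.9 z [ 0.3809  0.0941 -0.9198] x [-0.912 -0.128 -0.391] grip 0.483 61.6 F [-0.4  0.2 -1.2]
```

Request:
play_rows([
  [0,[-0.5,0,0],0],
])

```text
time_s: 39.75
eef_pos: [0.9982, 0.1497, 0.3722]
eef_rot: [0.214, -0.071, 0.974, 0.035]
wrist_force: [-0.2, 1.3, -2.1]
opening: 0.489
grasp_force: 61.6
```

Request:
play_rows([
  [0,[-0.5,0,0],0],
])

```text
time_s: 39.85
eef_pos: [1.0068, 0.151, 0.3788]
eef_rot: [0.23, -0.071, 0.97, 0.036]
wrist_force: [0.7, 0.4, -1.2]
opening: 0.49
grasp_force: 61.6
```

Request:
play_rows([
  [0,[-0.5,0,0],0],
])

```text
time_s: 39.95
eef_pos: [1.015, 0.1521, 0.3866]
eef_rot: [0.246, -0.07, 0.966, 0.037]
wrist_force: [0.3, 1.0, -1.0]
opening: 0.488
grasp_force: 61.6
```

Request:
play_rows([
  [0,[-0.05,0,0],0],
])

```text
time_s: 40.05
eef_pos: [1.0181, 0.1524, 0.391]
eef_rot: [0.253, -0.07, 0.964, 0.037]
wrist_force: [-0.7, -1.1, -0.8]
opening: 0.49
grasp_force: 61.6
```

Request:
play_rows([
  [0,[0.2,0,-0.08],0],
  [0,[0.4,0,-0.15],0],
  [0,[0.5,0,-0.15],0],
  [0,[0.5,0,-0.15],0],
  [0,[0.5,0,-0.15],0],
])

```text
time_s: 40.55
eef_pos: [0.8136, 0.1224, 0.3431]
eef_rot: [0.251, -0.07, 0.965, 0.037]
wrist_force: [-0.1, -0.4, -0.8]
opening: 0.483
grasp_force: 61.6
```

```bash
python3 -c "
from h import *
show()
move([.49,-.034,.31])"
```

```text
p [0.8136 0.1224 0.3431] q [-0.045  0.338  1.273  0.15   1.037 -1.804] t 40.55 tilt 29.44 az 12.6 z [ 0.4797  0.107  -0.8709] x [-0.864 -0.116 -0.49 ] grip 0.483 61.6 F [-0.1 -0.4 -0.8]
shift [ 0.7849 -0.2646 -0.3578] rows 8.0
```

Request:
play_rows([
  [0,[0.08,-0.03,-0.04],0],
  [0,[0.785,-0.265,-0.36],0],
  [0,[0.785,-0.265,-0.36],0],
  [0,[0.785,-0.265,-0.36],0],
  [0,[0.785,-0.265,-0.36],0],
  [0,[0.785,-0.265,-0.36],0],
  [0,[0.785,-0.265,-0.36],0],
  [0,[0.785,-0.265,-0.36],0],
  [0,[0.785,-0.265,-0.36],0],
  [0,[0.785,-0.265,-0.36],0],
])

```text
time_s: 41.55
eef_pos: [0.4925, -0.0347, 0.312]
eef_rot: [0.252, -0.069, 0.964, 0.036]
wrist_force: [0.0, 0.1, -2.1]
opening: 0.486
grasp_force: 61.6
```

Request:
play_rows([
  [0,[0,0,0],0],
  [0,[0,0,0],0],
])

```text
time_s: 41.75
eef_pos: [0.4929, -0.0337, 0.3108]
eef_rot: [0.251, -0.071, 0.965, 0.037]
wrist_force: [0.6, 0.1, -1.8]
opening: 0.488
grasp_force: 61.6
```

Run:
```python
from sp import *
show(); T=pose()
from scipy.optimize import least_squares
for n in("wrist","scene","top"):
    c=camera(n); W,ok=cloud(c,T if n=="wrist" else None)
    L=T[1].inv().apply(W[ok]-T[0]); k=(np.hypot(L[:,0],L[:,1])<.032)&(L[:,2]>-.03)&(L[:,2]<.05); L=L[k]
    print(n,len(L))
    for z in np.arange(-.03,.05,.01):
        j=abs(L[:,2]-z-.005)<.005
        if j.sum()>6: print("  z",z.round(3),j.sum(),np.percentile(L[j],3,axis=0).round(4)[:2],np.percentile(L[j],97,axis=0).round(4)[:2])
    if n=="wrist":
        W2=W[ok]; L2=T[1].inv().apply(W2-T[0]); print(fit(W2[np.hypot(L2[:,0],L2[:,1])>.04]))
    if n=="scene": cv2.imwrite("pics/s7.png",cv2.resize(c["image"][140:270,220:420,::-1],(800,520),interpolation=cv2.INTER_CUBIC))
```

```text
p [ 0.4929 -0.0337  0.3108] q [-0.544 -0.424  2.071  0.384  1.138 -2.36 ] t 41.75 tilt 29.42 az 12.7 z [ 0.4793  0.1076 -0.8711] x [-0.864 -0.117 -0.49 ] grip 0.488 61.6 F [ 0.6  0.1 -1.8]
wrist 9592
  z -0.03 4289 [-0.0151 -0.0236] [0.0244 0.0238]
  z -0.02 1732 [-0.0137 -0.027 ] [0.0247 0.0268]
  z -0.01 1210 [-0.014 -0.021] [0.0246 0.0206]
  z 0.0 917 [-0.0141 -0.017 ] [0.0244 0.0155]
  z 0.01 749 [-0.0144 -0.0166] [0.0243 0.0146]
  z 0.02 591 [-0.0146 -0.0173] [0.024  0.0141]
  z 0.03 104 [-0.015  -0.0162] [0.024  0.0147]
(array([ 0.61 , -0.014,  0.   ]), array([ 0.585     , -0.014     ,  0.15830127]), array([-0.5      , -0.       ,  0.8660254]), 0, np.float64(nan))
scene 725
  z -0.03 150 [-0.0176 -0.03  ] [0.0204 0.029 ]
  z -0.02 142 [-0.0196 -0.0286] [-0.0032  0.03  ]
  z -0.01 117 [-0.0181 -0.0272] [-0.003   0.0259]
  z 0.0 95 [-0.0202 -0.0214] [-0.0027  0.019 ]
  z 0.01 93 [-0.0202 -0.022 ] [-0.0037  0.0185]
  z 0.02 92 [-0.0194 -0.0228] [-0.002   0.0181]
  z 0.03 36 [-0.0194 -0.0212] [-0.0042  0.0176]
top 646
  z -0.03 153 [-0.0171 -0.0271] [0.0149 0.0266]
  z -0.02 108 [-0.0173 -0.027 ] [0.0209 0.0288]
  z -0.01 105 [-0.0171 -0.0248] [0.0218 0.0237]
  z 0.0 94 [-0.0177 -0.02  ] [0.0213 0.0158]
  z 0.01 82 [-0.0178 -0.0169] [0.0212 0.0181]
  z 0.02 82 [-0.0179 -0.0197] [0.0213 0.019 ]
  z 0.03 22 [-0.0182 -0.0188] [0.0213 0.0165]
  return _methods._mean(a, axis=axis, dtype=dtype,
  ret = ret.dtype.type(ret / rcount)
```

View pics/s7.png

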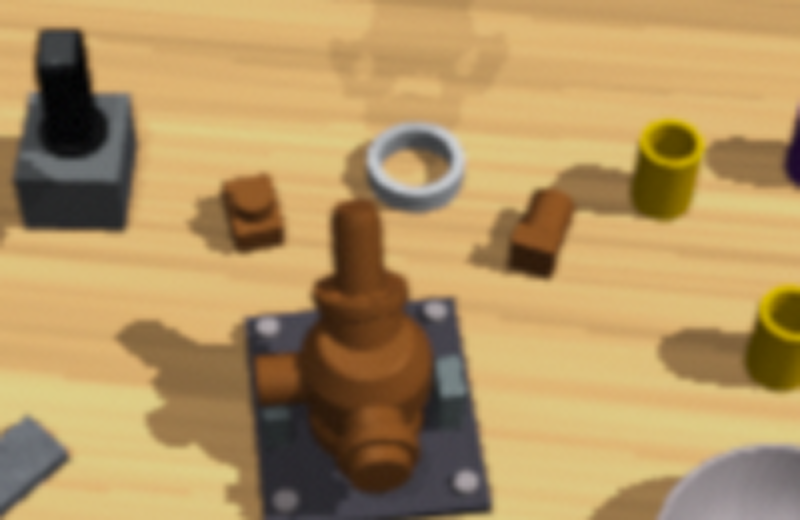

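Request:
play_rows([
  [0,[0.01,0,0.07],0],
  [0,[0.02,-0.002,0.15],0],
  [0,[0.028,-0.002,0.22],0],
  [0,[0.028,-0.002,0.26],0],
  [0,[0.028,-0.002,0.28],0],
  [0,[0.028,-0.002,0.28],0],
  [0,[0.028,-0.002,0.28],0],
])

```text
time_s: 42.6
eef_pos: [0.5368, -0.0243, 0.2081]
eef_rot: [0.251, -0.07, 0.965, 0.037]
wrist_force: [0.0, -0.2, -0.5]
opening: 0.486
grasp_force: 61.5
```

Run:
```python
from sp import *
show(); T=pose()
for n in("scene","top","wrist"):
    c=camera(n); W,ok=cloud(c,T if n=="wrist" else None)
    L=T[1].inv().apply(W.reshape(-1,3)-T[0]).reshape(W.shape)
    k=ok&(np.hypot(L[...,0]-.003,L[...,1])<.032)&(L[...,2]>.0)&(L[...,2]<.12)
    print(n)
    for z in np.arange(.0,.12,.01):
        j=k&(abs(L[...,2]-z-.005)<.005)
        if j.sum()>6: print("  z",z.round(3),j.sum(),np.percentile(L[j],3,axis=0).round(4)[:2],np.percentile(L[j],97,axis=0).round(4)[:2])
    if n=="scene": cv2.imwrite("pics/s8.png",cv2.resize(c["image"][160:250,250:370,::-1],(800,600),interpolation=cv2.INTER_CUBIC))
```

```text
p [ 0.5368 -0.0243  0.2081] q [-0.459 -0.192  2.115  0.423  0.851 -2.398] t 42.6 tilt 29.44 az 12.6 z [ 0.4797  0.107  -0.8709] x [-0.864 -0.117 -0.49 ] grip 0.486 61.5 F [ 0.  -0.2 -0.5]
scene
  z 0.0 78 [-0.0201 -0.0211] [0.0018 0.0198]
  z 0.01 83 [-0.0207 -0.0216] [-0.0025  0.0193]
  z 0.02 79 [-0.0217 -0.0221] [-0.0014  0.0187]
  z 0.03 29 [-0.0196 -0.0207] [-0.0039  0.0184]
  z 0.05 53 [-0.0113 -0.0127] [0.0134 0.0104]
  z 0.06 58 [-0.0138 -0.0155] [0.0033 0.0125]
  z 0.07 53 [-0.0135 -0.016 ] [0.0031 0.012 ]
  z 0.08 53 [-0.0127 -0.0143] [0.0005 0.0139]
  z 0.09 50 [-0.0138 -0.0148] [0.0001 0.0133]
  z 0.1 165 [-0.0246 -0.0251] [0.0173 0.0249]
  z 0.11 70 [-0.0265 -0.0254] [-0.0069  0.024 ]
top
  z 0.0 70 [-0.018  -0.0186] [0.0212 0.0162]
  z 0.01 62 [-0.0185 -0.0169] [0.0209 0.0163]
  z 0.02 58 [-0.0183 -0.0203] [0.0206 0.0173]
  z 0.03 19 [-0.0185 -0.0146] [0.021 0.016]
  z 0.05 8 [-0.0102 -0.006 ] [-0.003   0.0108]
  z 0.06 28 [-0.012  -0.0123] [0.0018 0.0136]
  z 0.07 22 [-0.0118 -0.0143] [-0.0023  0.012 ]
  z 0.08 22 [-0.0121 -0.0134] [0.002  0.0141]
  z 0.09 21 [-0.0118 -0.0126] [-0.0031  0.0123]
  z 0.1 248 [-0.0229 -0.027 ] [0.0201 0.0251]
  z 0.11 22 [-0.0249 -0.0228] [-0.0037  0.0268]
wrist
  z 0.0 937 [-0.0142 -0.0169] [0.0246 0.0155]
  z 0.01 740 [-0.0144 -0.0168] [0.0242 0.0146]
  z 0.02 602 [-0.0147 -0.017 ] [0.0241 0.0146]
  z 0.03 92 [-0.0148 -0.014 ] [0.024  0.0132]
  z 0.05 7 [ 0.0155 -0.0011] [0.0175 0.0065]
  z 0.06 150 [ 0.0137 -0.0093] [0.019 0.011]
  z 0.07 95 [ 0.0089 -0.0121] [0.0186 0.0142]
  z 0.08 97 [ 0.0109 -0.0121] [0.019  0.0128]
  z 0.09 80 [ 0.0082 -0.0132] [0.0186 0.0141]
  z 0.1 1646 [-0.0031 -0.0263] [0.0302 0.0266]
  z 0.11 19 [ 0.021  -0.0221] [0.0316 0.0215]
```

View pics/s8.png

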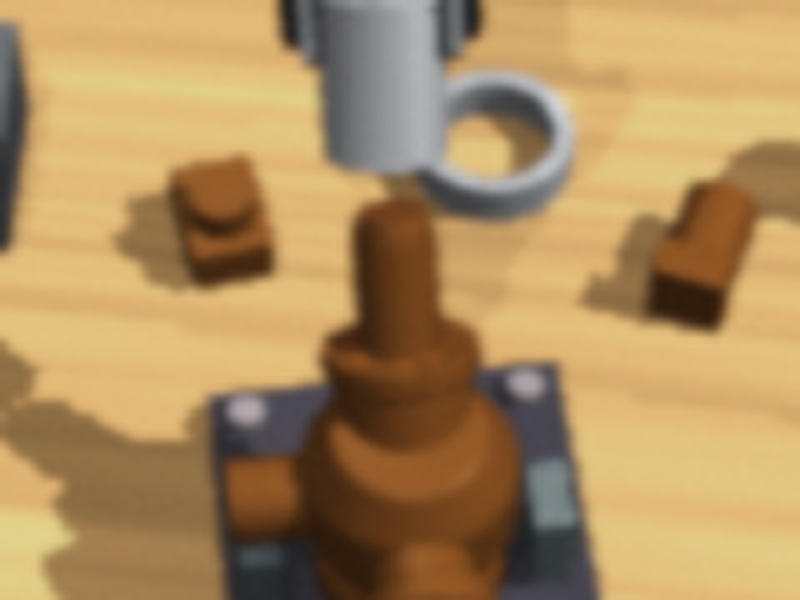

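Request:
play_rows([
  [0,[0.001,0.002,0.02],0],
  [0,[0.001,0.002,0.04],0],
  [0,[0.001,0.002,0.055],0],
  [0,[0.001,0.002,0.07],0],
  [0,[0.001,0.002,0.085],0],
  [0,[0.001,0.002,0.1],0],
  [0,[0.001,0.002,0.1],0],
])

```text
time_s: 43.45
eef_pos: [0.5549, -0.0189, 0.1713]
eef_rot: [0.25, -0.07, 0.965, 0.038]
wrist_force: [-0.4, -0.3, -0.8]
opening: 0.486
grasp_force: 61.6
```

```bash
python3 -c "
from h import *
show(); p,r=pose(); print(r.inv().apply(p-np.array([.5368,-.0243,.2081])), r.inv().apply(get_obs()['wrist_force']))"
```

```text
p [ 0.5549 -0.0189  0.1713] q [-0.426 -0.086  2.106  0.448  0.751 -2.414] t 43.45 tilt 29.33 az 12.7 z [ 0.4779  0.1077 -0.8718] x [-0.865 -0.116 -0.488] grip 0.486 61.6 F [-0.4 -0.3 -0.8]
[0.0016719  0.00114431 0.04129969] [ 0.77526734 -0.21463178  0.42230829]
```

Request:
play_rows([
  [0,[0,0,0.015],0],
  [0,[0,0,0.03],0],
  [0,[0,0,0.045],0],
  [0,[0,0,0.055],0],
  [0,[0,0,0.062],0],
  [0,[0,0,0.067],0],
  [0,[0,0,0.07],0],
  [0,[0,0,0.07],0],
])

```text
time_s: 44.25
eef_pos: [0.5686, -0.0162, 0.148]
eef_rot: [0.251, -0.07, 0.965, 0.037]
wrist_force: [0.7, 0.2, -1.2]
opening: 0.487
grasp_force: 61.6
```

```bash
python3 -c "
from h import *
show(); p,r=pose(); print(r.inv().apply(p-np.array([.5368,-.0243,.2081])), r.inv().apply(get_obs()['wrist_force']))"
```

```text
p [ 0.5686 -0.0162  0.148 ] q [-0.406 -0.012  2.093  0.47   0.688 -2.431] t 44.25 tilt 29.41 az 12.6 z [ 0.4792  0.107  -0.8712] x [-0.864 -0.116 -0.49 ] grip 0.487 61.6 F [ 0.7  0.2 -1.2]
[0.00104754 0.00087678 0.0684809 ] [-0.02706919  0.06778868  1.34330037]
```

No contact force yet, so I'll creep on until the sleeve presses on the shoulder.

Request:
play_rows([
  [0,[0,0,0.003],0],
  [0,[0,0,0.006],0],
  [0,[0,0,0.006],0],
])

```text
time_s: 44.55
eef_pos: [0.5698, -0.016, 0.1461]
eef_rot: [0.251, -0.07, 0.965, 0.037]
wrist_force: [-0.5, 0.9, -1.0]
opening: 0.489
grasp_force: 61.6
```

Request:
play_rows([
  [0,[0,0,0.004],0],
  [0,[0,0,0.008],0],
  [0,[0,0,0.008],0],
])

```text
time_s: 44.85
eef_pos: [0.5717, -0.0167, 0.1456]
eef_rot: [0.252, -0.071, 0.964, 0.036]
wrist_force: [-25.1, -6.5, 26.6]
opening: 0.488
grasp_force: 65.3
```

```bash
python3 -c "
from h import *
show(); p,r=pose(); print(r.inv().apply(p-np.array([.5368,-.0243,.2081])), r.inv().apply(get_obs()['wrist_force']))"
```

```text
p [ 0.5717 -0.0167  0.1456] q [-4.030e-01 -1.000e-03  2.089e+00  4.720e-01  6.790e-01 -2.435e+00] t 44.85 tilt 29.48 az 12.4 z [ 0.4807  0.1056 -0.8705] x [-0.863 -0.119 -0.491] grip 0.488 65.3 F [-25.1  -6.5  26.6]
[-2.96651595e-04  1.01477337e-05  7.19679862e-02] [  9.37378321  -1.56766296 -35.94458786]
```

Request:
play_rows([
  [0,[0,0,0.002],0],
  [0,[0,0,0.002],0],
  [0,[0,0,-0.004],0],
  [40,[0,0,-0.006],0],
  [85,[0,0,-0.006],0],
  [85,[0,0,-0.006],0],
  [85,[0,0,-0.006],0],
  [85,[0,0,-0.006],0],
  [85,[0,0,-0.006],0],
])

```text
time_s: 45.75
eef_pos: [0.5701, -0.0158, 0.1451]
eef_rot: [0.251, -0.07, 0.965, 0.037]
wrist_force: [-0.4, -0.5, -0.2]
opening: 0.993
grasp_force: 0.0
```

Request:
play_rows([
  [85,[0,0,-0.04],0],
  [85,[0,0,-0.1],0],
  [85,[0,0,-0.2],0],
  [85,[0,0,-0.32],0],
  [85,[0,0,-0.4],0],
  [85,[0,0,-0.4],0],
  [85,[0,0,-0.4],0],
])

```text
time_s: 46.45
eef_pos: [0.4936, -0.0334, 0.2855]
eef_rot: [0.252, -0.07, 0.965, 0.037]
wrist_force: [-0.7, 0.1, -0.3]
opening: 0.997
grasp_force: 0.0
```

Run:
```python
from sp import *
show(); a=np.array([-.487,-.112,.866]); E0=np.array([.561,-.0192,.1583]); F=E0-.05*a
for n in("scene","top","wrist"):
    T=pose(); c=camera(n); W,ok=cloud(c,T if n=="wrist" else None)
    v=W-F; s=v@a; r=np.linalg.norm(v-s[...,None]*a,axis=-1); g=c["image"].astype(int); grey=abs(g[...,0]-g[...,2])<30
    k=ok&(r<.027)&(r>.014)&grey&(s>-.005)&(s<.08); print(n,k.sum(),np.percentile(s[k],[2,50,98]).round(4),np.median(r[k]).round(4))
    if n=="scene": cv2.imwrite("pics/s9.png",cv2.resize(c["image"][140:290,180:430,::-1],(800,480),interpolation=cv2.INTER_CUBIC))
```

```text
p [ 0.4936 -0.0334  0.2855] q [-0.541 -0.404  2.109  0.394  1.081 -2.381] t 46.45 tilt 29.5 az 12.4 z [ 0.481   0.1057 -0.8703] x [-0.863 -0.116 -0.491] grip 0.997 0.0 F [-0.7  0.1 -0.3]
scene 497 [0.0017 0.0367 0.0599] 0.0197
top 366 [0.0002 0.0466 0.0613] 0.0193
wrist 1311 [0.0062 0.0597 0.0624] 0.0189
```

View pics/s9.png

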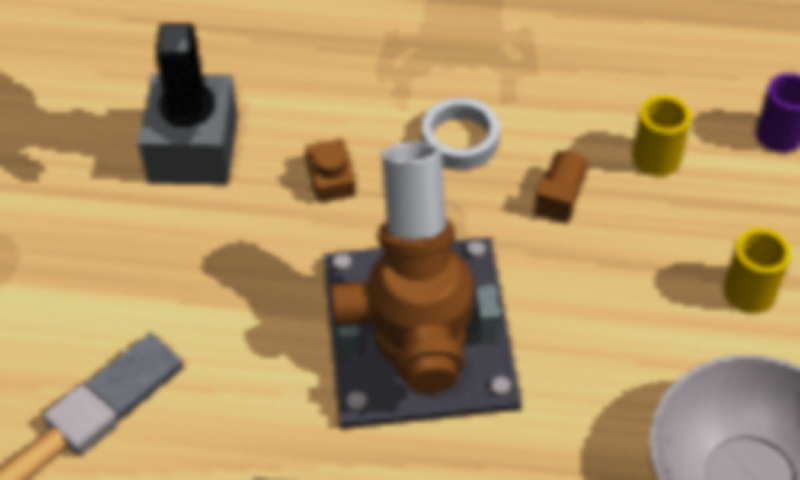

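The sleeve spans 0 to 60 mm along the spigot axis, so it is seated on the shoulder (crop 415,190). The thermometer stands in its holder at (185,90), and nothing else has moved. The gripper is clear, so I'm handing in.

```bash
python3 -c "
from bench import *
print(hand_in())"
```

```text
the job is handed in; nothing more can be done
None
```

I handed the job in at about 46.5 s: the thermometer was held about 6 cm off the spigot end for 2.9 s and is back fully home in its holder, and the sleeve is seated on the shoulder (pressed with 36 N). The one risk is a brief reading of about 92 N (limit 120 N) when the arm stopped hard at its reach limit. Some joints also ran right at their range limits (q2 read -0.894 against -0.89), because tilting the tool meant pushing past the arm's reach.

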